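Load the vial mill and lock its hold-down plate with the ball-lock pin

ROBOT

A 6-joint arm with a two-finger parallel gripper is mounted at the origin on a cart in front of the work surface, level with it; the furniture and walls round the work are solid. World frame = base frame: x ahead of the robot, y to its left, z up, the work surface at z = 0. Lengths are in m, angles in rad, forces in N, time in s.
With the tool pointing down it reaches from about 0.4 to 0.825 m from the base axis. Payload 7 kg.
Tool frame: the origin (TCP) lies at the centre of the arm's flange, where the gripper is bolted on; the fingertips stand 178 mm ahead of it and the grasp point (between the pads) lies 159 mm ahead of it; z points along the fingers, y is the direction in which the jaws open and shut (so a half turn about z gives the same grasp; the last joint's range is limited). The gripper opens to 88 mm and grips with 3 to 60 N. Pads are 19 mm wide; open, the fingers measure 130 mm over their backs; the gripper's body (78 mm by 193 mm) begins 47 mm behind the grasp point.
Start: joints at [1.435, 0.359, 0.012, 0, -1.224, -0.288], TCP at [0.278, 0.615, 0.405] pointing down, gripper open.
Joint ranges: [-3.07, 3.07], [-1.43, 2.12], [-1.02, 1.25], [-3.03, 1.67], [-3.05, -0], [-3.03, 3.03]. Speed limits (rad/s): [2.39, 2.39, 3.01, 3.14, 3.14, 3.14].

INTERFACE

Orientations are given as [roll, pitch, yaw] about the fixed x, y, z axes, in that order (R = Rz(yaw) Ry(pitch) Rx(roll)).
In Python, from station import * gives the robot as it stands.
- The arm moves only by the tool send_rows, never from a script. Its argument "motion" is a list of rows, each an object with "offset": the shift along the tool's x, y, z in cm, a list of three; "turn": the turn about the tool's z in degrees. In form: [{"offset": [x, y, z], "turn": turn}, ...]. A call has 1 to 8 rows; each row is the pose to reach, as a shift and turn from the pose commanded when the call began, along the tool's axes at that moment; what a row does not reach only later rows make up. A row lasts 1/10 s, in which the tool goes at most 50 mm and 8.59 degrees, less where a joint would pass 70% of its speed; a pose out of reach is approached as far as the arm can. A call with a gripper value outside its range is refused whole. "hand" is the opening, from -1 (shut) to 1 (fully open), set as the call begins (left out, the last holds). The fingers move at their own pace and stop on an object; "squeeze" is the grip in N (left out, the last holds). Time passes only in rows, so rows that repeat a pose let the fingers close. It gives the time, the measured TCP pose, the force and the opening at its end, in the units of the state.
- get_state(): the state, without advancing time (a new reading comes with each control period).
- grab_frame(name): name is "side" or "top" or "wrist"; returns a dict with "frame" (400x640x3 uint8, blue, green, red), "range_z" (400x640 float32, m along the optical axis (not along the pixel's ray), 0 where there is no reading), "vertical_fov" (degrees; the focal length in pixels is half the picture's height over the tangent of half this angle, whatever the lens; pixels are square), "cx", "cy" (the principal point, pixels), "cam_to_world" (4x4, takes a point from camera to world coordinates). Camera axes: x right, y up, looking along -z (the intrinsics and any distortion apply to the point x, -y, -z); pixel columns grow to the right and rows downward; lengths in m; the calibration is good to about 2 mm. A picture is of the moment at which its call begins.
- job_done(): hands the job in, once; it reports no verdict.
The state is a dict: "t": time; "q": joint angles; "qd": joint speeds; "joint_efforts": joint torques, N m; "eef_pos": TCP position; "ee_rot": TCP orientation; "force": force on the tool from outside, world axes, zero at the start; "moment": the same for the moment, N m; "width": finger opening in m.
Only numpy, scipy, OpenCV 4.12 (cv2) and the standard library are available. Lean on these libraries where they do the work, as an engineer would, in place of code of your own. Each camera call takes 0.05 s, during which the arm holds its last target. There are 200 camera calls.

TASK

Load the vial mill: squeeze the pin's red button to draw the ball-lock pin out of the hold-down plate, park it in the open notch on the mill below, swing the plate up by its red tab and right back past upright, and stand every vial from the rack down in a pocket of the mill's block. Then close the plate fully, put the pin back through both ears and the plate's eye until its shoulder meets the ear, and let its button spring out so that the balls lock. Leave the timer and the bottles where they are.

Things in the scene. Friction and masses are not known exactly. Their poses are not given: they have to be found in the camera images.
- mill: bench vial mill, fixed: white housing 94 (x, -44 to +50) x 124 (y, -62 to +62) x 50 mm high, z up, origin on the bench, on a 10 mm base slab (x -70 to +54). +y = its front (towards the robot), +x = the side the pin is drawn out to. On it an aluminium vial block (top 69 mm above the bench, 76 x 36 mm) with 3 round pockets in a row along x at y = 0
- pocket1 (a point): centre of the floor of the first vial pocket, 54 mm above the bench, axes as the mill's. Pockets are round, 15 mm wide, 15 mm deep, pitch 24 mm: the others at x = +24 and +48 mm in this frame. A seated vial's origin is on the pocket floor; its top then stands 17 mm above the block
- plate (a joint): angle (rad) of the steel hold-down plate over the vials: 0 = closed, holes in line; 1.57 = upright; 1.9 = fully back. Stiff hinge: stays where left, needs about 2 N at the tab. Hinge axis along the mill's x at mill y = -45, z = 93 mm. Plate 66 x 58 mm, rubber pad below; a 14 mm wide tongue at mill x = -22 runs forward to an eye (28 x 28 mm, 15 mm hole) 91 mm from the hinge
- plate_tab (a point): middle of the clear part of the red tab in front of the plate's eye, 126 mm from the hinge axis; tab 14 mm wide (mill x), 10 mm thick, 35 mm long beyond the eye; free air under and beside it; 96 mm above the bench when closed. Axes turn with the plate (y along the tab, away from the hinge)
- pin: ball-lock pin, loose, about 80 g, round; roll about its axis arbitrary. Origin on the axis at the shoulder; +y to the tip, -y to the head. Steel shank 12 mm thick, 45.5 mm long, tapered tip; three balls 38 mm from the shoulder stand 3 mm proud. Behind the shoulder a collar 15 mm thick, 28 mm long, then a black flange and red button (see pin_grip). At the start home in the ears
- pin_grip (a point): on the pin's axis 40 mm behind the shoulder, the middle of the head. Black flange 46 mm across, 28 to 34 mm behind the shoulder; red button 38 mm across, 34 to 45.5 mm behind it when out. Squeeze one finger on the button face against one behind the flange, above the collar: the balls draw in and the pin slides; let go and they lock
- pin_button (a joint): travel of the pin's red button (m): 0 = out, balls proud and locked; 0.006 = fully pressed, balls in. Spring: 4.5 N at 0, 10 N fully pressed
- pin_home (a point): where the pin's origin is when home: shoulder at the ear, 96 mm above the bench, pin's y along the mill's -x. Axes as the mill's. Two ears (27 mm wide, 8 mm thick, 17 mm apart, tops 114 mm above the bench) with 13.5 mm holes; far face of the second ear 33 mm from the shoulder, just short of the balls. Drawn 50 mm to the mill's +x the pin is clear
- park_notch (a point): where the pin's origin is when parked, 60 mm above the bench, 59.5 mm to the mill's +x from pin_home and 36 mm lower: shank along the mill's -x, lying in two low slotted plates open at the top (slots 15 mm wide, mouths flared to about 22 mm, tops 68 mm above the bench) that stand 4 to 30 mm from this point towards the ears; head out past the housing's end. Axes as the mill's
- rack: white grid rack for vials, loose, 51 (x) x 68 (y) x 22 mm high, origin under its middle; vials stand in corner cells, at x = -16 or +16, y = -25 or +25 mm, on a floor 3 mm up
- timer: white lab timer, 72 x 62 x 20 mm, loose bystander, origin under its middle
- bottle: clear reagent bottle with blue cap, 56 mm in diameter, 105 mm high, loose bystander beyond the notebook, origin under its middle
- vial1: 2 ml sample vial (amber, black cap), 12 mm in diameter, 32 mm tall (grip it below 28 mm), about 12 g, origin under its middle, z up the axis; may be absent
- vial2: 2 ml sample vial (amber, blue cap), 12 mm in diameter, 32 mm tall (grip it below 28 mm), about 12 g, origin under its middle, z up the axis; may be absent
- vial3: 2 ml sample vial (clear, red cap), 12 mm in diameter, 32 mm tall (grip it below 28 mm), about 12 g, origin under its middle, z up the axis; may be absent

How it is judged:
By the outcome, as a careful person would: the job done as asked, in the order asked, and still so for the second after the job is handed in, with the robot touching nothing.
Of vial1, vial2, vial3 only 2 to 3 are there at a start; the rules pass over those that are not, and their reading is None.
At some moment in a run one of rack may be knocked a few centimetres aside while the robot is not near it.
It also fails if it takes over 189 s, if anything falls off the work surface, if the arm or the gripper's body presses on something with over 40 N, if the wrist force passes 120 N, or if a joint passes its speed limit or range.

## Working session

There is one attempt and no reset: what is moved stays moved. The work goes in short steps, Python scripts to look and compute and a tool call to move; the robot and the scene stay as the last step left them, time stands still between calls to the robot, and variables do not carry over. Pictures are saved under pics/ and viewed, about 12 in all and at most 16, crops included, and the job is handed in when it is done.

Besides the shell and the picture viewer there is one more tool, called after "Emit:" as name(argument=value, ...) on one line, values as JSON. send_rows: Moves the arm, as the interface text tells. Its arguments: {"type":"object","properties":{"motion":{"type":"array"},"hand":{"type":"number"},"squeeze":{"type":"number"}},"required":["motion"]}

```bash
ls; mkdir -p pics; cat > h.py <<'E'
from station import *
import numpy as np, cv2
from scipy.spatial.transform import Rotation as R
def cam(n,save=None):
    f=grab_frame(n)
    if save: cv2.imwrite(f'pics/{save}.png',f['frame'])
    return f
def foc(f): return f['frame'].shape[0]/2/np.tan(np.radians(f['vertical_fov'])/2)
def ray(f,u,v):
    F=foc(f); d=np.array([(u-f['cx'])/F,-(v-f['cy'])/F,-1]); T=np.array(f['cam_to_world'])
    return T[:3,3],T[:3,:3]@d
def onz(f,u,v,z):
    o,d=ray(f,u,v); return o+d*(z-o[2])/d[2]
def cloud(f):
    z=f['range_z'];F=foc(f);v,u=np.mgrid[:z.shape[0],:z.shape[1]]
    P=np.stack([(u-f['cx'])/F*z,-(v-f['cy'])/F*z,-z],-1);T=np.array(f['cam_to_world'])
    return P@T[:3,:3].T+T[:3,3]
def proj(f,p):
    T=np.array(f['cam_to_world']);c=T[:3,:3].T@(np.array(p)-T[:3,3]);F=foc(f)
    return f['cx']+F*c[0]/-c[2], f['cy']-F*c[1]/-c[2]
def st():
    s=get_state(); print({k:np.round(s[k],4).tolist() for k in ('t','q','eef_pos','ee_rot','force','width')}); return s
E
python3 - <<'E'
from h import *
s=st()
for n in ('top','side','wrist'):
    f=cam(n,n+'0'); print(n,f['vertical_fov'],f['cx'],f['cy'],np.round(f['cam_to_world'],3).tolist(),[k for k in f], (f['range_z']>0).mean())
E
```

```text
pics
{'t': 0.0, 'q': [1.4351, 0.3594, 0.0111, -0.0004, -1.2241, -0.2881], 'eef_pos': [0.2775, 0.6151, 0.4037], 'ee_rot': [3.1399, -0.0001, -0.4239], 'force': [-0.1265, -0.346, -0.1787], 'width': 0.0874}
top 51.611066301326446 318.3405282173558 192.6777821873603 [[0.004, 0.985, -0.175, 0.375], [-1.0, 0.0, -0.023, 0.181], [-0.022, 0.175, 0.984, 0.927], [0.0, 0.0, 0.0, 1.0]] ['frame', 'range_z', 'vertical_fov', 'cx', 'cy', 'cam_to_world'] 0.996203125
side 43.090815805309035 321.65904135536846 203.81457627558655 [[-0.997, 0.055, -0.049, 0.515], [-0.07, -0.483, 0.873, 0.954], [0.025, 0.874, 0.486, 0.528], [0.0, 0.0, 0.0, 1.0]] ['frame', 'range_z', 'vertical_fov', 'cx', 'cy', 'cam_to_world'] 0.995828125
wrist 63.86134569290331 321.1852049111055 194.88855728190288 [[-0.412, 0.877, 0.248, 0.343], [-0.911, -0.397, -0.11, 0.584], [0.002, -0.272, 0.962, 0.385], [0.0, 0.0, 0.0, 1.0]] ['frame', 'range_z', 'vertical_fov', 'cx', 'cy', 'cam_to_world'] 0.9959296875
```

View pics/top0.png

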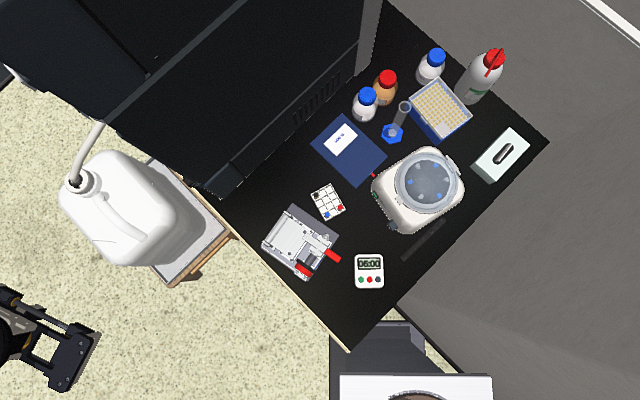

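View pics/side0.png

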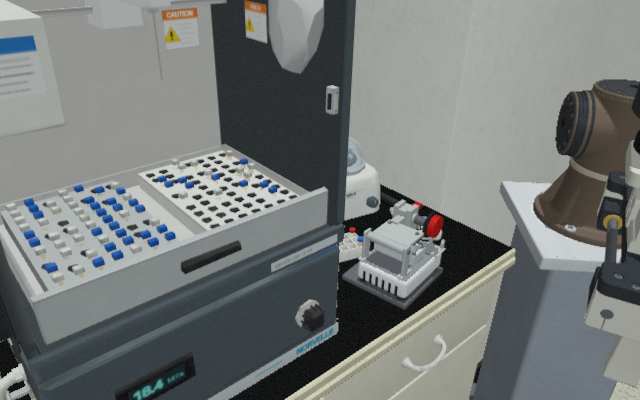

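The top view shows the mill near (300,243), the rack near (327,202) with red and blue vials, and the timer at (369,271). In the side view the mill is seen from its back-left, with the pin head at (435,226).

```bash
python3 - <<'E'
import cv2
a=cv2.imread('pics/top0.png')[165:300,240:400]; b=cv2.imread('pics/side0.png')[180:310,325:465]
a=cv2.resize(a,(640,540),interpolation=cv2.INTER_CUBIC); cv2.imwrite('pics/c1.png',a)
cv2.imwrite('pics/c2.png',cv2.resize(b,(646,600),interpolation=cv2.INTER_CUBIC))
from h import *
f=grab_frame('top'); P=cloud(f); I=f['frame'].astype(int)
red=(I[...,2]>150)&(I[...,1]<80)&(I[...,0]<80)
n,l,s,c=cv2.connectedComponentsWithStats(red.astype(np.uint8))
for i in range(1,n):
    if s[i,4]>5: print(s[i],c[i].round(1),np.median(P[l==i],0).round(4), P[l==i].min(0).round(3),P[l==i].max(0).round(3))
E
```

```text
[486  48  14  15 102] [491.5  54.1] [ 0.7859 -0.1379  0.1713] [ 0.375 -0.153  0.167] [0.797 0.181 0.927]
[485  48  20  29 144] [497.2  60.6] [ 0.7651 -0.1412  0.1939] [ 0.729 -0.163  0.169] [ 0.787 -0.114  0.218]
[379  69  17  17 204] [387.5  76.9] [0.7695 0.0546 0.1061] [0.375 0.039 0.101] [0.787 0.181 0.927]
[371 173   4   4  10] [372.7 174.3] [0.5804 0.0791 0.0119] [0.576 0.077 0.01 ] [0.583 0.084 0.015]
[338 205   5   5  18] [339.7 206.9] [0.5023 0.1547 0.0355] [0.498 0.15  0.033] [0.507 0.159 0.038]
[324 248  17  15 114] [332.3 254.9] [0.3971 0.1729 0.1016] [0.384 0.157 0.097] [0.411 0.189 0.107]
[295 263  17  14  94] [303.  269.8] [0.3679 0.2291 0.1126] [0.356 0.181 0.102] [0.381 0.245 0.927]
[367 277   5   6  23] [369.1 279.2] [0.3487 0.0928 0.0201] [0.342 0.088 0.016] [0.353 0.097 0.024]
```

View pics/c1.png

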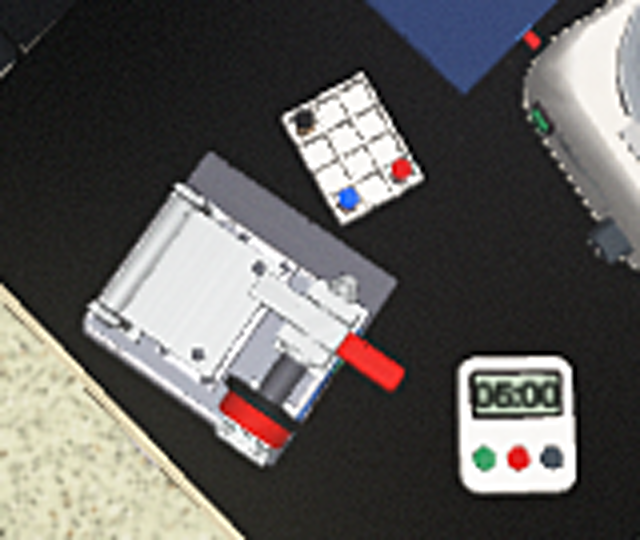

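All three vials are in the rack: black at crop (303,122), blue at (347,198), red at (402,168). The mill's +y points right and down in the image, and the pin head is on its lower-left side. Next I get a coarse mill pose and check for tall obstacles along the approach.

```bash
cat >> h.py <<'E'
def need(s,tgt,yaw=None):
    "tool-frame offset (cm) and turn (deg) to reach TCP target"
    Rm=R.from_euler('xyz',s['ee_rot']).as_matrix()
    o=Rm.T@(np.array(tgt)-s['eef_pos'])*100
    t=None
    if yaw is not None: t=-np.degrees((yaw-s['ee_rot'][2]+np.pi)%(2*np.pi)-np.pi)
    return o.round(2),t
E
python3 - <<'E'
from h import *
f=grab_frame('top'); P=cloud(f); I=f['frame'].astype(int)
red=(I[...,2]>150)&(I[...,1]<80)&(I[...,0]<80)
m=np.zeros_like(red); m[246:265,322:343]=1
p=P[red&m]; p=p[(p[:,2]>.09)&(p[:,2]<.11)]
c=p.mean(0); w,v=np.linalg.eigh(np.cov(p[:,:2].T)); d=v[:,1]; print(c,d,np.degrees(np.arctan2(-d[1],-d[0])),w)
# tall things
q=P.reshape(-1,3)
for zlo in (.2,.3,.4):
  k=q[(q[:,2]>zlo)&(q[:,1]>-.1)&(q[:,2]<.9)]
  for x in np.arange(.2,.8,.05):
    kk=k[abs(k[:,0]-x)<.025]
    if len(kk): print(zlo,round(x,2),'y',kk[:,1].min().round(3),kk[:,1].max().round(3),'zmax',kk[:,2].max().round(3),len(kk))
s=st()
E
```

```text
[0.39733285 0.17247303 0.10154894] [0.56793105 0.82307613] -124.60607731793503 [1.38184237e-05 9.62292611e-05]
0.2 0.2 y -0.1 0.586 zmax 0.408 673
0.2 0.25 y -0.086 0.616 zmax 0.578 4526
0.2 0.3 y -0.036 0.663 zmax 0.671 10540
0.2 0.35 y -0.057 0.677 zmax 0.663 11379
0.2 0.4 y -0.1 -0.055 zmax 0.601 5954
0.2 0.5 y 0.405 0.425 zmax 0.67 2039
0.2 0.55 y 0.359 0.517 zmax 0.692 17230
0.2 0.6 y 0.309 0.537 zmax 0.645 10428
0.2 0.65 y 0.259 0.324 zmax 0.573 6065
0.2 0.7 y 0.209 0.799 zmax 0.5 3691
0.2 0.75 y 0.16 0.803 zmax 0.427 2152
0.2 0.8 y 0.106 0.161 zmax 0.355 1117
0.3 0.2 y -0.1 0.586 zmax 0.408 536
0.3 0.25 y -0.086 0.616 zmax 0.578 4065
0.3 0.3 y -0.036 0.661 zmax 0.671 9894
0.3 0.35 y -0.057 0.675 zmax 0.663 10627
0.3 0.4 y -0.1 -0.055 zmax 0.601 5335
0.3 0.5 y 0.405 0.425 zmax 0.67 1916
0.3 0.55 y 0.359 0.517 zmax 0.692 16289
0.3 0.6 y 0.309 0.537 zmax 0.645 9516
0.3 0.65 y 0.259 0.324 zmax 0.573 5178
0.3 0.7 y 0.209 0.262 zmax 0.5 2699
0.3 0.75 y 0.161 0.212 zmax 0.427 1210
0.3 0.8 y 0.117 0.161 zmax 0.355 263
0.4 0.2 y -0.086 -0.085 zmax 0.408 3
0.4 0.25 y -0.085 0.584 zmax 0.578 1297
0.4 0.3 y -0.036 0.589 zmax 0.671 7089
0.4 0.35 y -0.057 -0.005 zmax 0.663 9214
0.4 0.4 y -0.1 -0.055 zmax 0.601 4323
0.4 0.5 y 0.405 0.425 zmax 0.67 1721
0.4 0.55 y 0.359 0.517 zmax 0.692 14808
0.4 0.6 y 0.309 0.537 zmax 0.645 8089
0.4 0.65 y 0.259 0.324 zmax 0.573 3793
0.4 0.7 y 0.21 0.262 zmax 0.5 1373
0.4 0.75 y 0.19 0.211 zmax 0.427 113
{'t': 0.25, 'q': [1.4351, 0.359, 0.0115, -0.0001, -1.2241, -0.2881], 'eef_pos': [0.2775, 0.6152, 0.4042], 'ee_rot': [3.1408, -0.0001, -0.4238], 'force': [0.0335, -0.3336, 0.8236], 'width': 0.0872}
```

Emit:
send_rows(motion=[{"offset":[2.5,4.2,0],"turn":8},{"offset":[5,8.4,0],"turn":16},{"offset":[7.5,12.6,0],"turn":24},{"offset":[10,16.8,0],"turn":32},{"offset":[13.5,19.8,0],"turn":40},{"offset":[17,22.8,0],"turn":48},{"offset":[20.5,25.8,0],"turn":56},{"offset":[24,28.5,0],"turn":64}])

```text
t: 1.05
eef_pos: [0.3793, 0.2547, 0.405]
ee_rot: [-3.141, 0.001, -1.546]
force: [1.3, 0.2, 0.1]
width: 0.0875
```

Emit:
send_rows(motion=[{"offset":[0,0,0],"turn":8},{"offset":[0,0,0],"turn":16},{"offset":[0,0,0],"turn":24},{"offset":[0,0,0],"turn":32},{"offset":[0,0,0],"turn":34.5},{"offset":[0,0,0],"turn":34.5}])

```text
t: 1.65
eef_pos: [0.3791, 0.2567, 0.4047]
ee_rot: [3.142, 0.0, -2.143]
force: [-0.5, 0.2, 0.7]
width: 0.0877
```

```bash
python3 - <<'E'
from h import *
s=st(); print(need(s,[.395,.225,.40],np.radians(-123)))
f=cam('wrist','w1')
np.savez('w1.npz',P=cloud(f),I=f['frame'])
E
```

```text
{'t': 1.65, 'q': [1.0274, -0.0076, -0.4435, -0.0001, -1.1348, -1.6001], 'eef_pos': [0.3791, 0.2567, 0.4047], 'ee_rot': [3.1415, 0.0001, -2.1435], 'force': [-0.4576, 0.181, 0.6664], 'width': 0.0877}
(array([ 1.8 , -3.05,  0.47]), np.float64(0.1866825239746778))
```

View pics/w1.png

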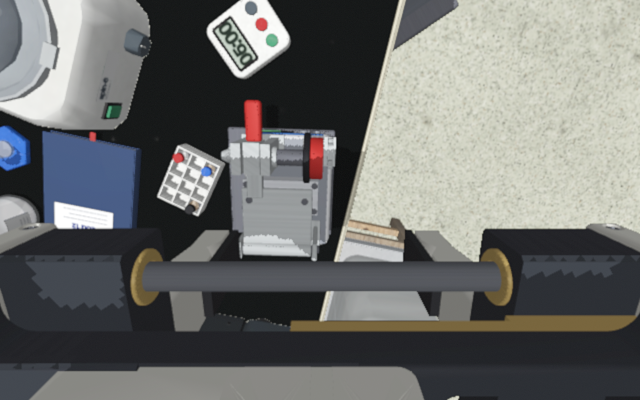

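The wrist view shows the tab at (253,120), the pin button at (316,158), the rack at (190,180) and the timer at (248,38). The mill's axes are nearly aligned with the image. Next I fit the mill pose.

```bash
python3 - <<'E'
from h import *
d=np.load('w1.npz');P=d['P'];I=d['I'].astype(int)
red=(I[...,2]>130)&(I[...,1]<70)&(I[...,0]<70)
def box(a,b,c,e):
    m=np.zeros(red.shape,bool);m[b:e,a:c]=1;return m
tab=P[red&box(235,90,270,145)];btn=P[red&box(300,130,335,185)]
tab=tab[(tab[:,2]>.094)&(tab[:,2]<.11)]
c=tab.mean(0);w,v=np.linalg.eigh(np.cov(tab[:,:2].T));dd=-v[:,1]*np.sign(v[0,1]);th=np.arctan2(dd[1],dd[0])
print('tab',c.round(4),len(tab),np.degrees(th))
# plate/tongue/eyes plane region: use metal points z .09-.11 edges of plate rect
for yaw in (np.radians(-123),):
    y=np.array([np.cos(yaw),np.sin(yaw)]);x=np.array([y[1],-y[0]])
    f=lambda p:np.c_[(p[:,:2]-c[:2])@x*1000,(p[:,:2]-c[:2])@y*1000,p[:,2]*1000]
    for n,p in(('tab',tab),('btn',btn)):
        q=f(p);print(n,np.percentile(q,[2,10,50,90,98],axis=0).round(1).tolist())
M=P[box(200,90,360,262)];q=f(M);C=I[box(200,90,360,262)]
k=(q[:,2]>40);q=q[k]
# side edges per y slice for various height bands
for lo,hi,nm in((93,105,'plate'),(105,120,'ears'),(60,72,'block'),(44,55,'housing')):
    for ys in range(-140,10,12):
        s=q[(q[:,2]>lo)&(q[:,2]<hi)&(abs(q[:,1]-ys)<6)]
        if len(s)>15: print(nm,ys,np.percentile(s[:,0],[1,99]).round(1),np.median(s[:,2]).round(1),len(s))
E
```

```text
tab [0.394  0.1718 0.1007] 207 -125.41313045692662
tab [[-7.4, -18.5, 98.8], [-6.7, -16.7, 99.5], [2.2, 1.2, 100.8], [5.6, 14.4, 101.8], [6.0, 15.3, 102.2]]
btn [[49.2, -46.0, 101.3], [50.0, -43.6, 105.4], [54.3, -32.1, 112.4], [58.6, -18.6, 114.6], [59.4, -16.7, 115.8]]
plate -128 [-18.7  55.9] 100.1 562
plate -116 [-18.9  54. ] 97.0 955
plate -104 [-15.6  49.1] 96.6 778
plate -92 [-15.4  49.2] 96.6 816
plate -80 [-15.   49.3] 96.7 831
plate -68 [-14.9  50. ] 96.8 822
plate -56 [-9.1 57.5] 100.6 232
plate -44 [-10.3  41.6] 101.0 105
plate -32 [-29.9  41.8] 102.3 511
plate -20 [-17.5  60.3] 101.0 232
plate -8 [-7.  48.5] 101.3 252
plate 4 [-7.2  6.5] 101.3 236
ears -56 [42.7 58.4] 108.6 34
ears -44 [-17.7  59.5] 113.1 654
ears -32 [-17.9  60.3] 113.9 883
ears -20 [-17.1  60.3] 111.2 600
block -116 [50.2 54.6] 66.2 21
block -92 [49.4 54.6] 70.2 58
block -80 [50.5 54.6] 69.5 55
block -68 [-19.9  54.6] 69.6 436
block -56 [-19.8  35.1] 66.5 100
block -44 [65.6 69.7] 67.1 44
block -20 [-17.2  70.4] 67.8 51
housing -140 [48.7 65.7] 51.3 41
housing -128 [48.8 66.8] 51.3 117
housing -116 [48.8 67.8] 51.4 160
housing -104 [48.8 67.7] 51.0 146
housing -92 [55.4 67.6] 50.8 121
housing -80 [55.4 68.6] 51.2 131
housing -68 [28.3 68.5] 51.1 136
housing -56 [ 2.8 68.3] 51.3 407
housing -44 [14.4 73.2] 52.8 103
housing -32 [15.4 73.1] 52.4 250
housing -20 [-22.  73.] 51.9 375
```

```bash
cat >> h.py <<'E'
def mill(p,o,yaw):
    y=np.array([np.cos(yaw),np.sin(yaw)]);x=np.array([y[1],-y[0]]);p=np.atleast_2d(p)
    return np.c_[(p[:,:2]-o)@x*1000,(p[:,:2]-o)@y*1000,p[:,2]*1000]
def unmill(m,o,yaw):
    y=np.array([np.cos(yaw),np.sin(yaw)]);x=np.array([y[1],-y[0]]);m=np.array(m)/1000
    return np.r_[np.array(o)+m[0]*x+m[1]*y,m[2]]
E
python3 - <<'E'
from h import *
d=np.load('w1.npz');P=d['P'];I=d['I'].astype(int)
yaw=np.radians(-124.7)
y=np.array([np.cos(yaw),np.sin(yaw)]);x=np.array([y[1],-y[0]])
o=np.array([.394,.1718])+.022*x-.079*y; print('o',o)
q=mill(P.reshape(-1,3),o,yaw);C=I.reshape(-1,3)
z=q[:,2]
def rng(nm,k,ax):print(nm,k.sum(),np.percentile(q[k,ax],[1,5,50,95,99]).round(1))
red=(C[:,2]>130)&(C[:,1]<70)&(C[:,0]<70)
tab=red&(z>94)&(z<110)&(abs(q[:,0]+22)<12);rng('tabx',tab,0);rng('taby',tab,1)
for a in(62,70,78,86,94):
    k=tab&(abs(q[:,1]-a)<4);print(a,np.percentile(q[k,0],[3,97]).round(1))
b=red&(z>95)&(q[:,0]>15)&(q[:,0]<50);rng('btnx',b,0);rng('btny',b,1)
blk=(C.max(1)<60)&(z>98)&(z<130)&(q[:,0]>12)&(q[:,0]<40)&(abs(q[:,1]-46)<26);rng('flgx',blk,0);rng('flgy',blk,1)
for ys in range(-40,8,8):
    k=(z>93)&(z<105)&(abs(q[:,1]-ys)<4)&(abs(q[:,0])<60);print('plate',ys,np.percentile(q[k,0],[1,50,99]).round(1),q[k,2].mean().round(1))
e=(z>105)&(z<118)&(q[:,0]<0)&(q[:,0]>-60)&(abs(q[:,1]-46)<25)
rng('earx',e,0);rng('eary',e,1)
h=np.histogram(q[e,0],bins=range(-46,4,2));print(list(zip(h[1],h[0])))
for ys in range(-55,65,15):
    k=(z>46)&(z<54)&(abs(q[:,1]-ys)<7)&(q[:,0]>20)&(q[:,0]<60);print('housing',ys,np.percentile(q[k,0],[99]).round(1))
cap=(z>30)&(z<40)&(q[:,0]<-60)&(q[:,0]>-160)
for nm,k in(('red',red&cap),('blue',(C[:,0]>120)&(C[:,2]<90)&cap),('blk',(C.max(1)<70)&cap)):
    print(nm,k.sum(),np.median(P.reshape(-1,3)[k],0).round(4))
E
```

```text
o [0.42088591 0.24927353]
tabx 207 [-29.5 -29.  -20.2 -16.3 -16.1]
taby 207 [60.5 60.6 80.3 94.  94.4]
62 [-28.3 -16.4]
70 [-28.6 -16.3]
78 [-29.6 -16.2]
86 [-29.  -16.1]
94 [-28.7 -16.5]
btnx 395 [27.8 28.3 33.5 37.8 38.2]
btny 395 [34.1 35.9 49.2 63.5 92.6]
flgx 263 [22.2 22.4 24.8 26.8 27. ]
flgy 263 [25.9 28.3 47.3 66.7 68.1]
plate -40 [-37.5  -1.3  36.4] 98.5
plate -32 [-34.6  -1.7  31.9] 96.6
plate -24 [-34.4  -2.5  30.1] 96.5
plate -16 [-35.   -2.2  29.9] 96.6
plate -8 [-34.7  -2.6  29.8] 96.6
plate 0 [-34.5  -2.5  29.6] 96.7
earx 1356 [-39.  -37.6 -22.5  -6.3  -4.6]
eary 1356 [32.4 33.5 46.4 59.  59.8]
[(np.int64(-46), np.int64(1)), (np.int64(-44), np.int64(5)), (np.int64(-42), np.int64(0)), (np.int64(-40), np.int64(44)), (np.int64(-38), np.int64(76)), (np.int64(-36), np.int64(81)), (np.int64(-34), np.int64(79)), (np.int64(-32), np.int64(117)), (np.int64(-30), np.int64(65)), (np.int64(-28), np.int64(81)), (np.int64(-26), np.int64(73)), (np.int64(-24), np.int64(73)), (np.int64(-22), np.int64(81)), (np.int64(-20), np.int64(74)), (np.int64(-18), np.int64(74)), (np.int64(-16), np.int64(54)), (np.int64(-14), np.int64(70)), (np.int64(-12), np.int64(82)), (np.int64(-10), np.int64(79)), (np.int64(-8), np.int64(126)), (np.int64(-6), np.int64(9)), (np.int64(-4), np.int64(11)), (np.int64(-2), np.int64(1)), (np.int64(0), np.int64(0))]
housing -55 [47.6]
housing -40 [48.3]
housing -25 [47.8]
housing -10 [48.1]
housing 5 [47.8]
housing 20 [48.1]
housing 35 [51.9]
housing 50 [52.2]
red 13 [0.4972 0.1553 0.0356]
blue 57 [0.483  0.1848 0.0356]
blk 349 [0.5322 0.212  0.0353]
```

```bash
cat >> h.py <<'E'
YAW=np.radians(-124.7); O=np.array([.42088591,.24927353])
O=O-0.0008*np.array([np.sin(YAW),-np.cos(YAW)])
def W(x,y,z): return unmill([x,y,z],O,YAW)
def tomill(s): return mill(np.array(s['eef_pos']),O,YAW)[0].round(1), np.degrees(s['ee_rot'][2]).round(2)
E
python3 - <<'E'
from h import *
s=st(); print(tomill(s)); print(need(s,W(30.5,46.3,330),YAW), np.hypot(*W(95,46,0)[:2]))
E
```

```text
{'t': 1.7, 'q': [1.0274, -0.0076, -0.4434, -0.0, -1.1348, -1.5983], 'eef_pos': [0.3791, 0.2567, 0.4047], 'ee_rot': [3.1416, 0.0001, -2.1417], 'force': [-0.14, 0.4976, -0.1887], 'width': 0.0876}
(array([ 39.4,  17.7, 404.7]), np.float64(-122.71))
(array([ 2.89, -0.79,  7.47]), np.float64(1.9898705010057045)) 0.4134216661827403
```

Emit:
send_rows(motion=[{"offset":[1.5,-0.4,3.5],"turn":2},{"offset":[2.9,-0.8,7],"turn":2},{"offset":[2.9,-0.8,7.5],"turn":2},{"offset":[2.9,-0.8,7.5],"turn":2}], hand=-0.45, squeeze=30)

```text
t: 2.1
eef_pos: [0.3702, 0.228, 0.3293]
ee_rot: [-3.141, -0.002, -2.177]
force: [0.4, 0.6, 0.6]
width: 0.061
```

```bash
python3 - <<'E'
from h import *
s=st(); print(tomill(s)); print(need(s,W(30.5,46.3,283.5),YAW))
f=cam('wrist'); a=f['frame']; b=cam('side')
np.save('w2.npy',a)
c=cv2.resize(a[60:300,180:480],(640,512)); d=cv2.resize(b['frame'][130:310,330:530],(569,512),interpolation=cv2.INTER_CUBIC)
cv2.imwrite('pics/w2.png',cv2.resize(np.hstack([c,d]),(800,339)))
E
```

```text
{'t': 2.1, 'q': [1.009, 0.0238, -0.6006, 0.0004, -0.9481, -1.6151], 'eef_pos': [0.3702, 0.228, 0.3293], 'ee_rot': [-3.1412, -0.0017, -2.1766], 'force': [0.3687, 0.5661, 0.5975], 'width': 0.061}
(array([ 30.3,  46.4, 329.3]), np.float64(-124.71))
(array([-0.01,  0.02,  4.58]), np.float64(-0.012637194722660573))
```

View pics/w2.png

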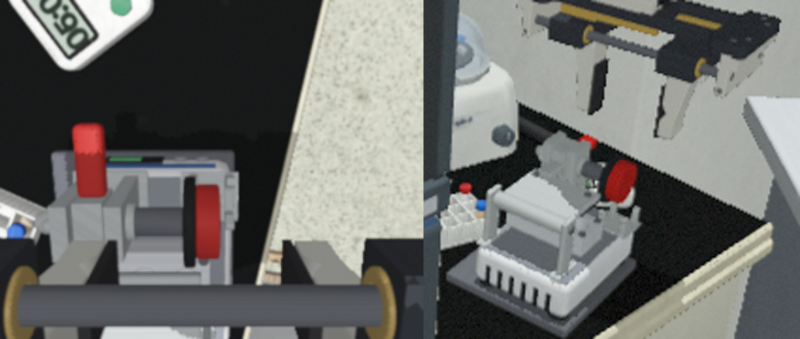

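The fingers taper toward the tips and are still closing. I let them finish, go down to just above the flange, and look.

Emit:
send_rows(motion=[{"offset":[0,0,0],"turn":0},{"offset":[0,0,0],"turn":0},{"offset":[0,0,0],"turn":0},{"offset":[0,0,0],"turn":0},{"offset":[0,0,0.5],"turn":0},{"offset":[0,0,1.5],"turn":0},{"offset":[0,0,2.6],"turn":0},{"offset":[0,0,2.6],"turn":0}])

```text
t: 3.0
eef_pos: [0.3697, 0.2274, 0.3016]
ee_rot: [3.141, -0.004, -2.178]
force: [0.2, -0.8, -0.7]
width: 0.0241
```

```bash
python3 - <<'E'
from h import *
s=st(); print(tomill(s)); print(need(s,W(30.5,46.3,283.5),YAW))
f=cam('wrist'); a=f['frame']; P=cloud(f); 
c=cv2.resize(a[90:290,200:440],(800,667)[:2]); cv2.imwrite('pics/w3.png',cv2.resize(c,(720,600)))
q=mill(P.reshape(-1,3),O,YAW);C=a.reshape(-1,3).astype(int);z=q[:,2]
red=(C[:,2]>130)&(C[:,1]<70)&(C[:,0]<70)&(q[:,0]>15)&(q[:,0]<60)&(z>90)&(z<130)
print('btn',np.percentile(q[red],[2,50,98],axis=0).round(1).tolist())
k=(C.max(1)<60)&(z>100)&(z<122)&(q[:,0]>12)&(q[:,0]<40)&(abs(q[:,1]-46)<26);print('flg',k.sum(),np.percentile(q[k],[2,50,98],axis=0).round(1).tolist())
# near points: tips
k=(z>118)&(z<150)&(abs(q[:,1]-46)<20)&(abs(q[:,0]-30)<60);
h=np.histogram(q[k,0],bins=range(-20,80,3));print(list(zip(h[1].tolist(),h[0].tolist())))
E
```

```text
{'t': 3.0, 'q': [1.009, 0.0579, -0.6395, -0.0006, -0.877, -1.6161], 'eef_pos': [0.3697, 0.2274, 0.3016], 'ee_rot': [3.1413, -0.0036, -2.1782], 'force': [0.1585, -0.7987, -0.6795], 'width': 0.0241}
(array([ 30.5,  47.1, 301.6]), np.float64(-124.8))
(array([-0.09,  0.  ,  1.81]), np.float64(-0.10282164009177278))
btn [[28.7, 35.1, 103.1], [33.9, 52.0, 112.7], [39.0, 63.3, 115.3]]
flg 575 [[22.6, 38.2, 101.8], [25.4, 55.1, 116.5], [27.7, 67.6, 119.4]]
[(-20, 0), (-17, 0), (-14, 0), (-11, 0), (-8, 0), (-5, 0), (-2, 0), (1, 2), (4, 64), (7, 109), (10, 126), (13, 150), (16, 199), (19, 0), (22, 57), (25, 74), (28, 8), (31, 0), (34, 0), (37, 0), (40, 89), (43, 141), (46, 148), (49, 120), (52, 114), (55, 44), (58, 0), (61, 0), (64, 0), (67, 0), (70, 0), (73, 0), (76, 0)]
```

View pics/w3.png

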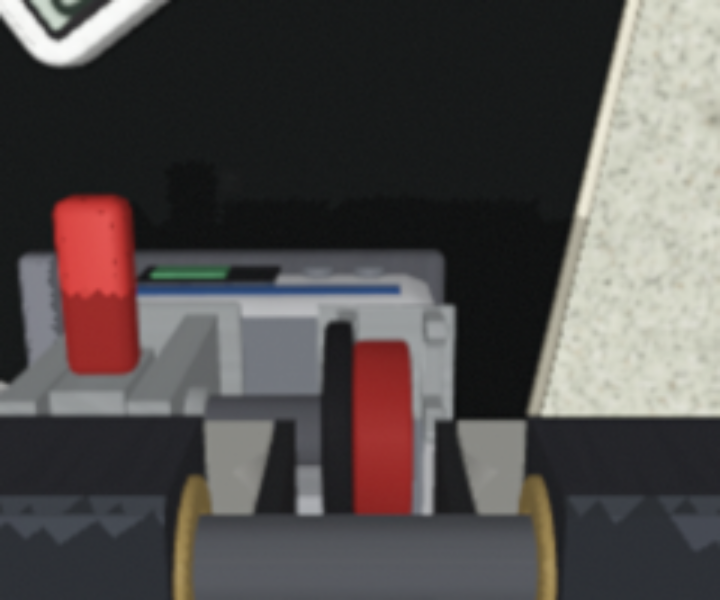

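Emit:
send_rows(motion=[{"offset":[0,0,0.9],"turn":0},{"offset":[0,0,1.8],"turn":0},{"offset":[0,0,1.8],"turn":0},{"offset":[0,0,1.8],"turn":0}])

```text
t: 3.45
eef_pos: [0.3702, 0.228, 0.2854]
ee_rot: [-3.142, -0.001, -2.178]
force: [0.1, 0.5, -0.3]
width: 0.0243
```

Emit:
send_rows(motion=[{"offset":[0,0,0],"turn":0},{"offset":[0,0,0],"turn":0},{"offset":[0,0,0],"turn":0},{"offset":[0,0,0],"turn":0},{"offset":[0,0,0],"turn":0},{"offset":[0,0,0],"turn":0}], hand=-1, squeeze=30)

```text
t: 4.05
eef_pos: [0.3702, 0.2281, 0.2858]
ee_rot: [-3.142, 0.0, -2.178]
force: [0.9, -0.7, -1.0]
width: 0.011
```

```bash
python3 - <<'E'
from h import *
s=st(); print(tomill(s))
E
```

```text
{'t': 4.05, 'q': [1.009, 0.0799, -0.6607, 0.0, -0.83, -1.6161], 'eef_pos': [0.3702, 0.2281, 0.2858], 'ee_rot': [-3.1416, 0.0003, -2.1778], 'force': [0.8852, -0.6907, -1.049], 'width': 0.011}
(array([ 30.4,  46.3, 285.8]), np.float64(-124.78))
```

Emit:
send_rows(motion=[{"offset":[0,0.4,0],"turn":0},{"offset":[0,1.0,0],"turn":0},{"offset":[0,1.8,0],"turn":0},{"offset":[0,2.6,0],"turn":0},{"offset":[0,3.4,0],"turn":0},{"offset":[0,4.2,0],"turn":0},{"offset":[0,5.0,0],"turn":0},{"offset":[0,5.7,0],"turn":0}])

```text
t: 4.85
eef_pos: [0.3226, 0.2609, 0.2856]
ee_rot: [3.141, -0.0, -2.178]
force: [-0.0, 0.5, -0.7]
width: 0.0108
```

```bash
python3 - <<'E'
from h import *
s=st(); print(tomill(s))
f=cam('wrist'); a=f['frame']; b=cam('side'); t=cam('top')
np.savez('w4.npz',P=cloud(f),I=a)
c=cv2.resize(a[90:290,180:480],(600,400),interpolation=cv2.INTER_CUBIC); d=cv2.resize(b['frame'][150:310,340:540],(500,400),interpolation=cv2.INTER_CUBIC)
cv2.imwrite('pics/w4.png',cv2.resize(np.hstack([c,d]),(800,291)))
E
```

```text
{'t': 4.85, 'q': [1.1605, 0.0452, -0.6996, -0.0003, -0.8263, -1.7672], 'eef_pos': [0.3226, 0.2609, 0.2856], 'ee_rot': [3.1414, -0.0003, -2.1777], 'force': [-0.0491, 0.4576, -0.692], 'width': 0.0108}
(array([ 88.2,  46.4, 285.6]), np.float64(-124.77))
```

View pics/w4.png

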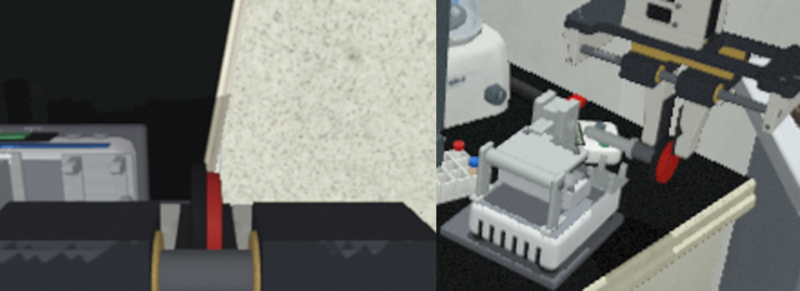

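Emit:
send_rows(motion=[{"offset":[0,0,0.7],"turn":0},{"offset":[0,0,1.4],"turn":0},{"offset":[0,0,2.1],"turn":0},{"offset":[0,0,2.7],"turn":0},{"offset":[0,0,3.2],"turn":0},{"offset":[0,0,3.5],"turn":0},{"offset":[0,0,3.55],"turn":0},{"offset":[0,0,3.55],"turn":0}])

```text
t: 5.8
eef_pos: [0.3234, 0.2605, 0.2502]
ee_rot: [-3.141, -0.0, -2.178]
force: [0.3, -0.6, 0.7]
width: 0.0114
```

```bash
python3 - <<'E'
from h import *
s=st(); print(tomill(s))
b=cam('side'); d=cv2.resize(b['frame'][170:310,360:530],(728,600),interpolation=cv2.INTER_CUBIC)
cv2.imwrite('pics/s5.png',d)
E
```

```text
{'t': 5.8, 'q': [1.1583, 0.1018, -0.7445, 0.0002, -0.7248, -1.7654], 'eef_pos': [0.3234, 0.2605, 0.2502], 'ee_rot': [-3.1414, -0.0003, -2.1778], 'force': [0.2942, -0.6256, 0.6706], 'width': 0.0114}
(array([ 87.4,  46.2, 250.2]), np.float64(-124.78))
```

View pics/s5.png

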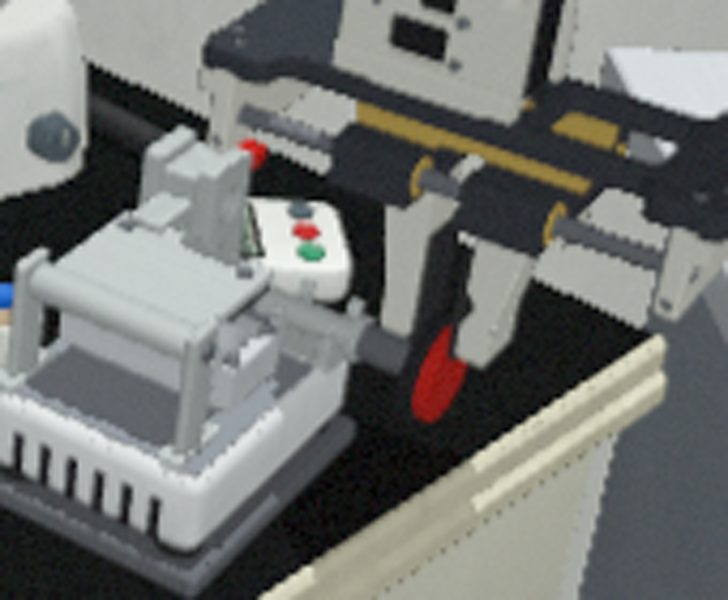

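Emit:
send_rows(motion=[{"offset":[0,0,0.05],"turn":0},{"offset":[0,0,0.05],"turn":0}])

```text
t: 6.05
eef_pos: [0.3234, 0.2606, 0.2499]
ee_rot: [3.141, 0.0, -2.178]
force: [-1.3, -0.6, 1.5]
width: 0.011
```

Emit:
send_rows(motion=[{"offset":[0,0,0],"turn":0},{"offset":[0,0,0],"turn":0},{"offset":[0,0,0],"turn":0},{"offset":[0,0,0],"turn":0},{"offset":[0,0,0],"turn":0}], hand=-0.45)

```text
t: 6.55
eef_pos: [0.3234, 0.2605, 0.2496]
ee_rot: [-3.142, -0.0, -2.178]
force: [0.4, 0.5, -1.5]
width: 0.024
```

Emit:
send_rows(motion=[{"offset":[0,0,-1],"turn":0},{"offset":[0,0,-3],"turn":0},{"offset":[0,0,-6],"turn":0},{"offset":[0,0,-9],"turn":0},{"offset":[2,-3,-9],"turn":0},{"offset":[4,-6,-9],"turn":0},{"offset":[4,-9,-9],"turn":0},{"offset":[4,-11,-9],"turn":0}])

```text
t: 7.35
eef_pos: [0.3916, 0.1636, 0.3408]
ee_rot: [-3.141, 0.002, -2.178]
force: [-0.6, 1.1, 1.0]
width: 0.024
```

```bash
python3 - <<'E'
from h import *
s=st(); print(tomill(s)); print(need(s,W(-22,83,265),YAW))
f=cam('wrist'); np.savez('w6.npz',P=cloud(f),I=f['frame'])
b=cam('side')
P=cloud(f).reshape(-1,3);C=f['frame'].reshape(-1,3).astype(int);q=mill(P,O,YAW);z=q[:,2]
red=(C[:,2]>130)&(C[:,1]<70)&(C[:,0]<70)
tab=red&(z>94)&(z<110)&(abs(q[:,0]+22)<14);print('tab',tab.sum(),np.percentile(q[tab],[2,50,98],axis=0).round(1).tolist())
c=f['frame'];d=cv2.resize(b['frame'][170:310,360:530],(486,400),interpolation=cv2.INTER_CUBIC)
cv2.imwrite('pics/w6.png',cv2.resize(np.hstack([c,d]),(800,284)))
E
```

```text
{'t': 7.35, 'q': [0.8648, -0.0097, -0.6041, 0.0003, -0.9747, -1.4722], 'eef_pos': [0.3916, 0.1636, 0.3408], 'ee_rot': [-3.1412, 0.0016, -2.1781], 'force': [-0.5504, 1.0912, 0.953], 'width': 0.024}
(array([-23.9,  87.1, 340.8]), np.float64(-124.79))
(array([-0.39,  0.19,  7.58]), np.float64(-0.09470170079986402))
tab 694 [[-28.6, 61.1, 99.4], [-23.4, 77.8, 101.5], [-17.5, 93.6, 102.8]]
```

View pics/w6.png

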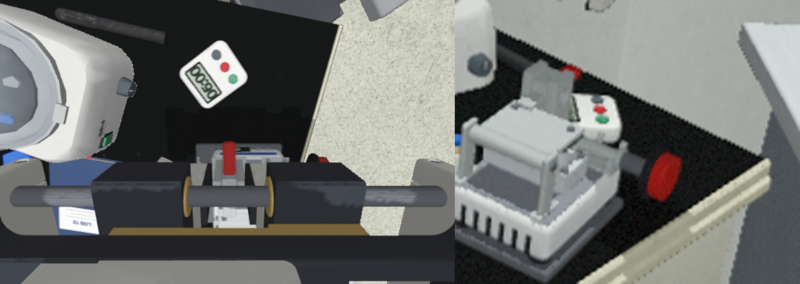

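The pin lies level in the notch with its head out past the housing end, and the tab centre is at mill (-23, 78). Before the swing I check clearance to the cabinet.

Emit:
send_rows(motion=[{"offset":[-0.2,0.1,2.5],"turn":0},{"offset":[-0.5,0.1,5],"turn":0},{"offset":[-0.5,0.1,7],"turn":0},{"offset":[-0.5,0.1,7.6],"turn":0},{"offset":[-0.5,0.1,7.6],"turn":0}])

```text
t: 7.95
eef_pos: [0.3926, 0.1698, 0.2635]
ee_rot: [3.142, -0.002, -2.177]
force: [-0.1, 1.0, 0.2]
width: 0.0242
```

```bash
python3 - <<'E'
from h import *
s=st(); print(tomill(s))
t=np.load('w1.npz')
f=grab_frame('top');g=grab_frame('side')
for nm,f in(('top',f),('side',g)):
    P=cloud(f);P=P[(f['range_z']>.05)].reshape(-1,3);q=mill(P,O,YAW)
    for zl,zh in((60,150),(150,250),(250,350),(350,450),(450,700)):
        k=(q[:,2]>zl)&(q[:,2]<zh)&(q[:,1]<-95)&(q[:,1]>-300)&(abs(q[:,0]+23)<130)
        r=[]
        for xs in range(-140,110,30):
            kk=k&(abs(q[:,0]-xs)<15); r.append((xs,int(np.sort(q[kk,1])[-5]) if kk.sum()>8 else None))
        print(nm,zl,zh,r)
E
```

```text
{'t': 7.95, 'q': [0.8731, 0.1016, -0.7024, 0.0001, -0.7684, -1.4798], 'eef_pos': [0.3926, 0.1698, 0.2635], 'ee_rot': [3.1415, -0.0016, -2.1774], 'force': [-0.1189, 0.9605, 0.1694], 'width': 0.0242}
(array([-21.2,  81.5, 263.5]), np.float64(-124.76))
top 60 150 [(-140, -162), (-110, -167), (-80, -173), (-50, -178), (-20, -182), (10, -187), (40, -241), (70, None), (100, None)]
top 150 250 [(-140, -162), (-110, -167), (-80, -173), (-50, -178), (-20, -183), (10, -188), (40, None), (70, None), (100, None)]
top 250 350 [(-140, -162), (-110, -167), (-80, -172), (-50, -178), (-20, -183), (10, -189), (40, None), (70, None), (100, None)]
top 350 450 [(-140, -162), (-110, -167), (-80, -172), (-50, -178), (-20, -183), (10, -188), (40, None), (70, None), (100, None)]
top 450 700 [(-140, -162), (-110, -167), (-80, -172), (-50, -177), (-20, -181), (10, -186), (40, None), (70, None), (100, None)]
side 60 150 [(-140, None), (-110, None), (-80, None), (-50, None), (-20, None), (10, -192), (40, -239), (70, None), (100, None)]
side 150 250 [(-140, -172), (-110, -176), (-80, -182), (-50, -187), (-20, -193), (10, -192), (40, None), (70, None), (100, None)]
side 250 350 [(-140, -171), (-110, -176), (-80, -181), (-50, -187), (-20, -192), (10, -191), (40, None), (70, None), (100, None)]
side 350 450 [(-140, -171), (-110, -176), (-80, -182), (-50, -187), (-20, -192), (10, -191), (40, None), (70, None), (100, None)]
side 450 700 [(-140, None), (-110, None), (-80, None), (-50, None), (-20, -195), (10, -192), (40, None), (70, None), (100, None)]
```

Emit:
send_rows(motion=[{"offset":[0,-0.1,-0.1],"turn":0},{"offset":[0,-0.1,-0.1],"turn":0},{"offset":[0,-0.1,-0.1],"turn":0},{"offset":[0,-0.1,-0.1],"turn":0},{"offset":[0,-0.1,-0.1],"turn":0}], hand=-1, squeeze=20)

```text
t: 8.55
eef_pos: [0.3939, 0.1695, 0.2656]
ee_rot: [-3.142, 0.002, -2.178]
force: [-4.3, 2.8, 6.6]
width: 0.0138
```

Emit:
send_rows(motion=[{"offset":[-0.1,0,-0.9],"turn":0},{"offset":[-0.2,0,-1.9],"turn":0},{"offset":[-0.66,0,-3.74],"turn":0},{"offset":[-1.4,0,-5.5],"turn":0},{"offset":[-2.4,0,-7.1],"turn":0},{"offset":[-3.6,0,-8.6],"turn":0},{"offset":[-5.0,0,-9.8],"turn":0},{"offset":[-5.0,0,-9.8],"turn":0}])

```text
t: 9.35
eef_pos: [0.4222, 0.2104, 0.3647]
ee_rot: [3.141, -0.001, -2.178]
force: [-7.2, -2.6, 8.8]
width: 0.0133
```

```bash
python3 - <<'E'
from h import *
s=st(); print(tomill(s))
b=cam('side'); d=cv2.resize(b['frame'][120:310,330:560],(726,600),interpolation=cv2.INTER_CUBIC)
cv2.imwrite('pics/s7.png',d)
E
```

```text
{'t': 9.35, 'q': [0.8809, 0.0525, -0.4789, -0.0002, -1.0402, -1.4877], 'eef_pos': [0.4222, 0.2104, 0.3647], 'ee_rot': [3.1413, -0.0008, -2.1777], 'force': [-7.202, -2.5793, 8.7588], 'width': 0.0133}
(array([-22.4,  31.2, 364.7]), np.float64(-124.77))
```

View pics/s7.png

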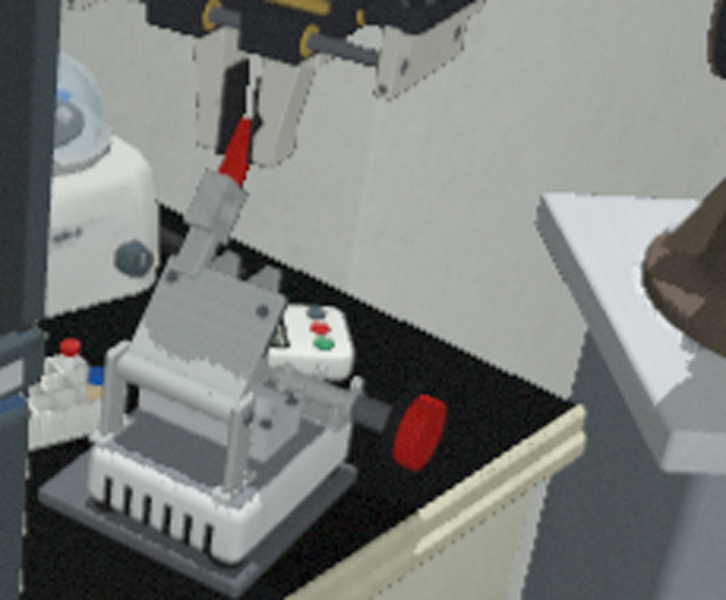

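Emit:
send_rows(motion=[{"offset":[-1.57,0,-1.2],"turn":0},{"offset":[-3.33,0,-2.0],"turn":0},{"offset":[-5.18,0,-2.5],"turn":0},{"offset":[-7.1,0,-2.74],"turn":0},{"offset":[-9.0,0,-2.69],"turn":0},{"offset":[-10.9,0,-2.35],"turn":0},{"offset":[-11.8,0,-2.1],"turn":0},{"offset":[-11.8,0,-2.1],"turn":0}])

```text
t: 10.2
eef_pos: [0.4902, 0.3091, 0.3856]
ee_rot: [-3.141, 0.004, -2.177]
force: [-2.6, 5.8, 8.5]
width: 0.0136
```

```bash
python3 - <<'E'
from h import *
s=st(); print(tomill(s))
b=cam('side'); d=cv2.resize(b['frame'][110:310,330:530],(600,600),interpolation=cv2.INTER_CUBIC)
cv2.imwrite('pics/s8.png',d)
E
```

```text
{'t': 10.2, 'q': [0.8997, 0.2149, -0.2336, -0.0001, -1.1181, -1.5057], 'eef_pos': [0.4902, 0.3091, 0.3856], 'ee_rot': [-3.1415, 0.0042, -2.1768], 'force': [-2.5819, 5.7762, 8.4602], 'width': 0.0136}
(array([-22.2, -88.6, 385.6]), np.float64(-124.72))
```

View pics/s8.png

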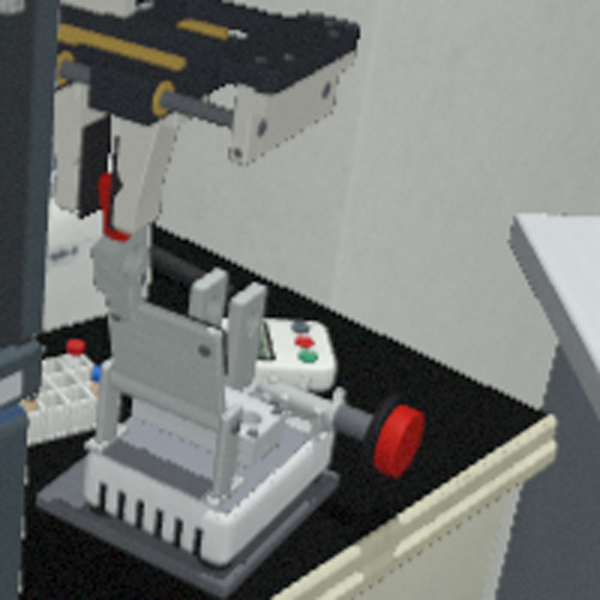

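Emit:
send_rows(motion=[{"offset":[0,0,0],"turn":0},{"offset":[0,0,0],"turn":0},{"offset":[0,0,0],"turn":0},{"offset":[0,0,0],"turn":0},{"offset":[0,0,-1],"turn":0},{"offset":[0,0,-3],"turn":0},{"offset":[0,0,-6],"turn":0},{"offset":[0,0,-6],"turn":0}], hand=-0.3)

```text
t: 11.05
eef_pos: [0.4904, 0.3074, 0.4487]
ee_rot: [-3.139, 0.007, -2.177]
force: [-0.5, 0.1, 0.5]
width: 0.0305
```

Emit:
send_rows(motion=[{"offset":[3,0,0],"turn":0},{"offset":[6,-1,0],"turn":-8},{"offset":[9,-2,0],"turn":-16},{"offset":[9.2,-3.8,0],"turn":-24},{"offset":[9.2,-3.8,0],"turn":-32},{"offset":[9.2,-3.8,0],"turn":-40},{"offset":[9.2,-3.8,1],"turn":-48},{"offset":[9.2,-3.8,2],"turn":-56}])

```text
t: 11.85
eef_pos: [0.4684, 0.2096, 0.4242]
ee_rot: [-3.14, 0.0, -1.195]
force: [0.1, -1.0, -0.8]
width: 0.0305
```

Emit:
send_rows(motion=[{"offset":[0,0,1],"turn":-8},{"offset":[0,0,2],"turn":-16},{"offset":[0,0,3],"turn":-24},{"offset":[0,0,4],"turn":-32},{"offset":[0,0,4],"turn":-34},{"offset":[0,0,4],"turn":-34}])

```text
t: 12.45
eef_pos: [0.4684, 0.2097, 0.3839]
ee_rot: [3.141, -0.0, -0.607]
force: [-0.8, -0.8, 0.6]
width: 0.0306
```

```bash
python3 - <<'E'
from h import *
s=st(); print(tomill(s))
f=cam('wrist','w9'); np.savez('w9.npz',P=cloud(f),I=f['frame'],)
g=cam('side'); P=cloud(g).reshape(-1,3);q=mill(P,O,YAW)
k=(abs(q[:,0]+2)<28)&(q[:,2]>100)&(q[:,2]<150)&(q[:,1]<-40)&(q[:,1]>-100)
a=np.polyfit(q[k,2],q[k,1],1);print('plate back face dy/dz',k.sum(),a,'angle',np.pi/2+np.arctan(-a[0]))
E
```

```text
{'t': 12.45, 'q': [0.8042, 0.1071, -0.3707, 0.0002, -1.0932, 0.1598], 'eef_pos': [0.4684, 0.2097, 0.3839], 'ee_rot': [3.1414, -0.0002, -0.6067], 'force': [-0.7581, -0.8472, 0.6214], 'width': 0.0306}
(array([-60.7,   5.5, 383.9]), np.float64(-34.76))
plate back face dy/dz 745 [ -0.28224335 -22.86416342] angle 1.8458840697018668
```

View pics/w9.png

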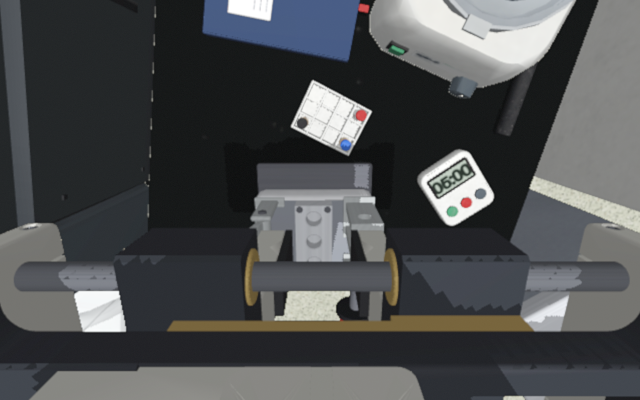

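The plate stands at about 1.85 rad. The rack caps are black (302,123), red (361,115) and blue (345,144), and block pockets show at (313,218) and (314,240).

```bash
cat >> h.py <<'E'
def caps(f,verbose=True):
    "cap-top centres in world: colour mask near z 27..42 mm in the rack's area, ray at 35 mm"
    I=f['frame'].astype(int);P=cloud(f);z=P[...,2]
    b,g,r=I[...,0],I[...,1],I[...,2];out={}
    near=(z>.026)&(z<.046)&(P[...,0]>.40)&(P[...,0]<.62)&(P[...,1]<.32)&(P[...,1]>.08)
    for n,m in(('red',(r>110)&(g<90)&(b<90)),('blue',(b>110)&(r<100)),('black',I.max(2)<75)):
        k,l,s,c=cv2.connectedComponentsWithStats((m&near).astype(np.uint8))
        if k>1:
            i=1+np.argmax(s[1:,4])
            if s[i,4]>6:
                w=onz(f,*c[i],.035); out[n]=w
                if verbose: print(n,s[i,4],c[i].round(1),w.round(4),np.median(P[l==i],0).round(4),mill(w,O,YAW)[0].round(1))
    return out
E
python3 - <<'E'
from h import *
f=grab_frame('wrist'); c=caps(f)
v=list(c)
for i in range(3):
    for j in range(i): print(v[i],v[j],np.linalg.norm(c[v[i]]-c[v[j]]).round(4))
for u,v in((313,218),(314,240)):
    print(mill(onz(f,u,v,.069),O,YAW).round(1))
s=get_state()
I=f['frame'][195:260,270:360]; cv2.imwrite('pics/pk.png',cv2.resize(I,(720,520),interpolation=cv2.INTER_CUBIC))
P=cloud(f).reshape(-1,3);q=mill(P,O,YAW);k=(q[:,2]>65)&(q[:,2]<73)&(abs(q[:,1])<22)&(q[:,0]>-60)&(q[:,0]<0)
print('block',np.percentile(q[k],[1,50,99],axis=0).round(1).tolist())
k2=(q[:,2]>50)&(q[:,2]<64)&(abs(q[:,1])<12)&(q[:,0]>-38)&(q[:,0]<40); print('in-pocket',k2.sum(),np.percentile(q[k2],[1,50,99],axis=0).round(1).tolist())
E
```

```text
red 78 [360.8 114.9] [0.4966 0.14   0.035 ] [0.4966 0.1401 0.0358] [-123.6   46.8   35. ]
blue 77 [345.4 144.8] [0.4807 0.1691 0.035 ] [0.4808 0.169  0.0356] [-94.   31.9  35. ]
black 75 [145.7 117.5] [0.6176 0.3179 0.035 ] [0.6174 0.3173 0.0359] [-121.9 -168.4   35. ]
blue red 0.0331
black red 0.2152
black blue 0.2022
[[-26.9  -1.2  69. ]]
[[-3.6 -0.4 69. ]]
block [[-40.6, -17.9, 65.9], [-20.9, -0.1, 69.7], [-0.7, 17.5, 72.4]]
in-pocket 313 [[-28.2, -7.3, 53.3], [-1.6, -0.6, 55.1], [25.9, 6.6, 63.4]]
```

The rack has already been knocked: red and blue are about 15 mm from where they were. I hover over red and re-measure from close by.

Emit:
send_rows(motion=[{"offset":[2,1.4,2],"turn":0},{"offset":[4,2.8,6],"turn":0},{"offset":[6.3,4.1,9],"turn":0},{"offset":[6.3,4.1,12],"turn":0},{"offset":[6.3,4.1,14],"turn":0},{"offset":[6.3,4.1,14.5],"turn":0},{"offset":[6.3,4.1,14.5],"turn":0}], hand=-0.45, squeeze=12)

```text
t: 13.3
eef_pos: [0.4968, 0.1403, 0.2385]
ee_rot: [3.141, 0.0, -0.607]
force: [1.0, -0.6, 0.8]
width: 0.0242
```

```bash
python3 - <<'E'
from h import *
s=st(); print(tomill(s))
f=cam('wrist','w10'); c=caps(f)
P=cloud(f).reshape(-1,3);q=mill(P,O,YAW);t=tomill(s)[0]
k=(q[:,2]>55)&(q[:,2]<75)&(abs(q[:,0]-t[0])<15)&(abs(q[:,1]-t[1])<45)
h=np.histogram(q[k,1]-t[1],bins=range(-42,45,3));print(list(zip(h[1].tolist(),h[0].tolist())), np.median(q[k,0])-t[0])
if 'red' in c: print(need(s,[*c['red'][:2],.202]))
E
```

```text
{'t': 13.3, 'q': [0.656, 0.2753, -0.5458, 0.0002, -0.7507, 0.3073], 'eef_pos': [0.4968, 0.1403, 0.2385], 'ee_rot': [3.1405, 0.0002, -0.6074], 'force': [0.9909, -0.5836, 0.7572], 'width': 0.0242}
(array([-123.7,   46.4,  238.5]), np.float64(-34.8))
red 223 [318.9 227.9] [0.4965 0.1399 0.035 ] [0.4967 0.1397 0.0356] [-123.6   46.9   35. ]
blue 10 [368.4 128.4] [0.5297 0.0826 0.035 ] [0.5309 0.0832 0.0422] [-183.6   75.1   35. ]
black 69 [365.7 121.2] [0.5339 0.0816 0.035 ] [0.5347 0.0823 0.0444] [-187.6   73.5   35. ]
[(-42, 0), (-39, 0), (-36, 0), (-33, 0), (-30, 0), (-27, 6), (-24, 43), (-21, 44), (-18, 43), (-15, 60), (-12, 97), (-9, 0), (-6, 0), (-3, 0), (0, 0), (3, 0), (6, 0), (9, 0), (12, 70), (15, 71), (18, 40), (21, 41), (24, 43), (27, 24), (30, 0), (33, 0), (36, 0), (39, 0)] -10.729965263462915
(array([-0.  ,  0.05,  3.65]), None)
```

View pics/w10.png

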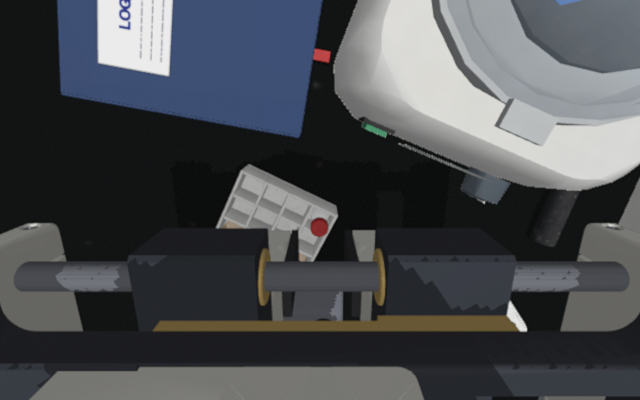

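```bash
python3 - <<'E'
from h import *
s=get_state(); f=grab_frame('wrist'); g=grab_frame('top')
for f in(f,g):
    P=cloud(f)[f['range_z']>.03].reshape(-1,3);Rm=R.from_euler('xyz',s['ee_rot']).as_matrix()
    t=(P-s['eef_pos'])@Rm
    k=(P[:,2]>.08)&(P[:,2]<.25)&(t[:,0]>41)|((P[:,2]>.08)&(P[:,2]<.22)&(t[:,0]>.045)&(abs(t[:,1])<.2))
    p=t[k]; 
    for a in np.arange(-.2,.2,.05):
        kk=(p[:,1]>a)&(p[:,1]<a+.05)
        if kk.sum()>5: i=np.argsort(p[kk,0])[3]; print(a.round(2),p[kk][i].round(3))
E
```

```text
-0.0 [0.062 0.05  0.159]
0.05 [0.045 0.092 0.159]
0.1 [0.045 0.111 0.153]
-0.2 [ 0.077 -0.2    0.142]
-0.15 [ 0.199 -0.105  0.143]
-0.1 [ 0.199 -0.099  0.146]
-0.05 [ 0.199 -0.022  0.069]
-0.0 [0.374 0.05  0.158]
0.05 [0.056 0.072 0.156]
0.1 [0.045 0.126 0.158]
0.15 [0.073 0.151 0.157]
```

```bash
python3 - <<'E'
from h import *
s=get_state()
for n in('wrist','top'):
    f=grab_frame(n)
    P=cloud(f)[f['range_z']>.03].reshape(-1,3);Rm=R.from_euler('xyz',s['ee_rot']).as_matrix()
    t=(P-s['eef_pos'])@Rm
    for zl,zh in((.05,.08),(.08,.1),(.1,.13),(.13,.2)):
      for a in (-.12,-.09,-.06,.03,.06,.09,.12,.15):
        k=(P[:,2]>zl)&(P[:,2]<zh)&(t[:,1]>a)&(t[:,1]<a+.03)&(t[:,0]>.03)
        if k.sum()>5: print(n,zl,a,'min x_t',np.sort(t[k,0])[3].round(3),k.sum())
E
```

```text
wrist 0.05 0.03 min x_t 0.047 1014
wrist 0.05 0.06 min x_t 0.036 909
wrist 0.05 0.09 min x_t 0.031 586
wrist 0.05 0.12 min x_t 0.036 59
wrist 0.08 0.03 min x_t 0.058 9777
wrist 0.08 0.06 min x_t 0.046 6022
wrist 0.08 0.09 min x_t 0.037 4378
wrist 0.08 0.12 min x_t 0.037 2106
wrist 0.1 -0.09 min x_t 0.031 54
wrist 0.1 0.03 min x_t 0.088 3005
wrist 0.1 0.06 min x_t 0.03 10807
wrist 0.1 0.09 min x_t 0.069 1124
wrist 0.13 -0.09 min x_t 0.03 3411
wrist 0.13 -0.06 min x_t 0.03 4114
wrist 0.13 0.03 min x_t 0.03 4747
wrist 0.13 0.06 min x_t 0.03 5543
top 0.05 -0.12 min x_t 0.192 261
top 0.05 -0.09 min x_t 0.203 339
top 0.05 -0.06 min x_t 0.265 248
top 0.05 0.03 min x_t 0.186 708
top 0.05 0.06 min x_t 0.052 702
top 0.05 0.09 min x_t 0.033 294
top 0.05 0.12 min x_t 0.033 195
top 0.05 0.15 min x_t 0.063 186
top 0.08 -0.12 min x_t 0.199 128
top 0.08 -0.09 min x_t 0.202 161
top 0.08 -0.06 min x_t 0.358 110
top 0.08 0.03 min x_t 0.173 142
top 0.08 0.06 min x_t 0.056 295
top 0.08 0.09 min x_t 0.04 284
top 0.08 0.12 min x_t 0.04 365
top 0.08 0.15 min x_t 0.07 342
top 0.1 -0.12 min x_t 0.199 296
top 0.1 -0.09 min x_t 0.204 338
top 0.1 -0.06 min x_t 0.359 220
top 0.1 0.03 min x_t 0.151 254
top 0.1 0.06 min x_t 0.065 365
top 0.1 0.09 min x_t 0.07 377
top 0.1 0.12 min x_t 0.074 351
top 0.1 0.15 min x_t 0.097 260
top 0.13 -0.09 min x_t 0.468 43
top 0.13 -0.06 min x_t 0.462 187
top 0.13 0.03 min x_t 0.139 525
top 0.13 0.06 min x_t 0.031 1450
top 0.13 0.09 min x_t 0.031 1263
top 0.13 0.12 min x_t 0.087 946
top 0.13 0.15 min x_t 0.122 415
```

Straight down, the body end would come within a few mm of the white centrifuge, so I turn 15° first. That also puts the jaws square to the neighbouring vial.

Emit:
send_rows(motion=[{"offset":[0,0.05,0],"turn":8},{"offset":[0,0.05,0],"turn":15},{"offset":[0,0.05,1.5],"turn":15},{"offset":[0,0.05,3],"turn":15},{"offset":[0,0.05,3.65],"turn":15},{"offset":[0,0.05,3.65],"turn":15}])

```text
t: 14.15
eef_pos: [0.4962, 0.1398, 0.2019]
ee_rot: [3.141, 0.0, -0.869]
force: [0.3, 0.6, 0.4]
width: 0.0241
```

Emit:
send_rows(motion=[{"offset":[0,0,0],"turn":0},{"offset":[0,0,0],"turn":0},{"offset":[0,0,0],"turn":0},{"offset":[0,0,0],"turn":0},{"offset":[0,0,0],"turn":0}], hand=-1, squeeze=12)

```text
t: 14.65
eef_pos: [0.4967, 0.14, 0.2027]
ee_rot: [-3.14, -0.0, -0.869]
force: [0.2, 0.3, 3.5]
width: 0.0105
```

Emit:
send_rows(motion=[{"offset":[0,0,-1],"turn":0},{"offset":[0,0,-3],"turn":0},{"offset":[0,0,-6],"turn":0},{"offset":[0,0,-9],"turn":0},{"offset":[0,0,-12],"turn":0},{"offset":[0,0,-12],"turn":0}])

```text
t: 15.25
eef_pos: [0.4973, 0.1403, 0.327]
ee_rot: [-3.134, -0.001, -0.868]
force: [-0.9, -0.7, -1.1]
width: 0.0105
```

```bash
python3 - <<'E'
from h import *
s=st(); t=tomill(s); print(t)
f=cam('wrist'); print(caps(f).keys())
P=cloud(f).reshape(-1,3);C=f['frame'].reshape(-1,3).astype(int)
k=(C[:,2]>110)&(C[:,1]<90)&(C[:,0]<90)&(np.hypot(*(P[:,:2]-s['eef_pos'][:2]).T)<.02);print('red in hand',k.sum(),(np.median(P[k],0)-s['eef_pos']).round(4) if k.sum() else '')
g=cam('top'); caps(g)
E
```

```text
{'t': 15.25, 'q': [0.6556, 0.164, -0.4462, 0.0013, -0.9534, 0.0463], 'eef_pos': [0.4973, 0.1403, 0.327], 'ee_rot': [-3.1344, -0.0014, -0.8681], 'force': [-0.927, -0.7398, -1.0989], 'width': 0.0105}
(array([-124.1,   46.1,  327. ]), np.float64(-49.74))
blue 34 [313.6 223.5] [0.4835 0.1678 0.035 ] [0.4838 0.1674 0.0356] [-97.1  31.3  35. ]
black 123 [100.1 251.7] [0.6176 0.3185 0.035 ] [0.6173 0.3174 0.0364] [-121.5 -168.9   35. ]
dict_keys(['blue', 'black'])
red in hand 269 [ 0.0005 -0.0015 -0.167 ]
```

Emit:
send_rows(motion=[{"offset":[0,0,0],"turn":8},{"offset":[0,0,0],"turn":16},{"offset":[0,0,0],"turn":24},{"offset":[-1,0.3,0],"turn":32},{"offset":[-2,0.6,0],"turn":40},{"offset":[-4,1,0],"turn":48},{"offset":[-6,1.6,0],"turn":56},{"offset":[-6,1.6,0],"turn":64}])

```text
t: 16.15
eef_pos: [0.4436, 0.1755, 0.3212]
ee_rot: [3.14, -0.002, -1.991]
force: [0.6, -0.1, 0.3]
width: 0.0103
```

Emit:
send_rows(motion=[{"offset":[0,0,0],"turn":8},{"offset":[0,0,0],"turn":11},{"offset":[0,0,0],"turn":11}])

```text
t: 16.45
eef_pos: [0.445, 0.175, 0.3212]
ee_rot: [3.141, -0.002, -2.179]
force: [0.2, 0.4, -0.1]
width: 0.0106
```

```bash
python3 - <<'E'
from h import *
s=st(); t=tomill(s); print(t, need(s,W(21.3,-.5,300),YAW))
f=cam('wrist')
P=cloud(f).reshape(-1,3);C=f['frame'].reshape(-1,3).astype(int)
k=(C[:,2]>110)&(C[:,1]<90)&(C[:,0]<90)&(np.hypot(*(P[:,:2]-s['eef_pos'][:2]).T)<.02);print('red in hand',k.sum(),mill(P[k],O,YAW).mean(0)-t[0] if k.sum() else '')
I=f['frame'][130:280]
cv2.imwrite('pics/w11.png',I)
E
```

```text
{'t': 16.45, 'q': [0.7874, 0.1094, -0.5271, -0.0004, -0.9364, -1.3949], 'eef_pos': [0.445, 0.175, 0.3212], 'ee_rot': [3.1409, -0.0021, -2.1785], 'force': [0.2028, 0.3879, -0.1162], 'width': 0.0106}
(array([-61.3,  47.3, 321.2]), np.float64(-124.82)) (array([-4.77,  8.27,  2.12]), np.float64(-0.1203668286945294))
red in hand 271 [   0.44821302    2.95122239 -167.00515791]
```

```bash
cat >> h.py <<'E'
def inhand(f,s,col):
    P=cloud(f).reshape(-1,3);C=f['frame'].reshape(-1,3).astype(int);b,g,r=C.T
    m={'red':(r>90)&(g<80)&(b<80),'blue':(b>90)&(r<90)&(b>g+30),'black':C.max(1)<70}[col]
    Rm=R.from_euler('xyz',s['ee_rot']).as_matrix();t=(P-s['eef_pos'])@Rm*1000
    k=m&(np.hypot(t[:,0],t[:,1])<14)&(t[:,2]>158)&(t[:,2]<182)
    print(col,k.sum(),'top z',np.percentile(t[k,2],[5,50,95]).round(1))
    for zz in (164,165.5,167,168.5,170,172,174):
        kk=k&(abs(t[:,2]-zz)<.8)
        if kk.sum()>5: print(zz,kk.sum(),'x',t[kk,0].min().round(1),t[kk,0].max().round(1),'y',t[kk,1].min().round(1),t[kk,1].max().round(1))
E
python3 - <<'E'
from h import *
s=get_state();f=grab_frame('wrist');inhand(f,s,'red')
# pocket check from this pose: dark circles on block top
P=cloud(f);q=mill(P.reshape(-1,3),O,YAW).reshape(P.shape)
k=(q[...,2]<66)&(q[...,2]>40)&(abs(q[...,1])<11)&(abs(q[...,0]+2.6)<36)
n,l,st_,c=cv2.connectedComponentsWithStats(k.astype(np.uint8))
for i in range(1,n):
    if st_[i,4]>30: print('pocket?',st_[i],c[i].round(1),mill(onz(f,*c[i],.069),O,YAW)[0].round(1))
b=(abs(q[...,2]-69.5)<2)&(abs(q[...,1])<22)&(abs(q[...,0])<50)
print('block',b.sum(),np.percentile(q[b],[1,99],axis=0).round(1).tolist())
E
```

```text
red 332 top z [166.1 167.2 170.1]
165.5 26 x -0.5 4.9 y -4.1 4.4
167 233 x -1.4 7.5 y -4.6 5.0
168.5 56 x -1.5 7.7 y -4.6 5.0
170 20 x 3.3 7.3 y -4.7 4.0
172 8 x 3.7 6.9 y -4.7 4.6Traceback (most recent call last):
  File "<stdin>", line 10, in <module>
    return _quantile_unchecked(
        a, q, axis, out, overwrite_input, method, keepdims, weights)
    return _ureduce(a,
                    func=_quantile_ureduce_func,
    ...<5 lines>...
                    overwrite_input=overwrite_input,
                    method=method)
    r = func(a, **kwargs)
    result = _quantile(arr,
                       quantiles=q,
    ...<2 lines>...
                       out=out,
                       weights=wgt)
    slices_having_nans = np.isnan(arr[-1, ...])
                                  ~~~^^^^^^^^^
IndexError: index -1 is out of bounds for axis 0 with size 0
```

```bash
python3 - <<'E'
from h import *
from scipy.optimize import least_squares
s=get_state();f=grab_frame('wrist')
P=cloud(f).reshape(-1,3);C=f['frame'].reshape(-1,3).astype(int);b,g,r=C.T
Rm=R.from_euler('xyz',s['ee_rot']).as_matrix();t=(P-s['eef_pos'])@Rm*1000
m=(r>90)&(g<80)&(b<80)&(np.hypot(t[:,0],t[:,1])<14)&(t[:,2]>158)&(t[:,2]<182)
A=np.c_[t[m][:,:2],np.ones(m.sum())];print('plane',np.linalg.lstsq(A[abs(t[m][:,2]-167)<1.5],t[m][abs(t[m][:,2]-167)<1.5][:,2],rcond=None)[0])
M=m.reshape(400,640).astype(np.uint8);ys,xs=np.nonzero(M);print('rows',ys.min(),ys.max(),'cols',xs.min(),xs.max())
for y in range(ys.min(),ys.max()+1): 
    w=xs[ys==y];print(y,w.min(),w.max(),end='; ')
c,_=cv2.findContours(M,cv2.RETR_EXTERNAL,cv2.CHAIN_APPROX_NONE);c=max(c,key=len)
(e)=cv2.minEnclosingCircle(c);print('\ncirc',e)
# tool axis projected at cap top: where should centre be
for z in (.167,.178): print('axis px',proj(f,s['eef_pos']+Rm@[0,0,z]))
u0,v0=proj(f,s['eef_pos']+Rm@[.0052,0,.167]);print('front edge if centred',u0,v0, proj(f,s['eef_pos']+Rm@[-.0052,0,.167]))
# fingertips pads seen: rows of gripper near
k=(abs(t[:,1])<40)&(abs(t[:,1])>4.8)&(t[:,2]>150)&(t[:,2]<180)&(abs(t[:,0])<25);print('fingers x range',np.percentile(t[k,0],[1,50,99]).round(1),'z',np.percentile(t[k,2],[1,99]).round(1))
for sg in(-1,1):
    kk=k&(t[:,1]*sg>5); print(sg,'x max',np.percentile(t[kk,0],[95,99]).round(1),'inner y',np.percentile(t[kk,1]*sg,[1,5]).round(1))
E
```

```text
plane [3.89824349e-02 3.85396791e-02 1.66980546e+02]
rows 242 260 cols 312 331
242 318 326; 243 316 327; 244 315 328; 245 314 329; 246 313 329; 247 312 330; 248 313 330; 249 312 331; 250 312 331; 251 312 331; 252 312 331; 253 312 331; 254 312 331; 255 312 331; 256 312 331; 257 312 331; 258 312 331; 259 313 331; 260 313 331; 
circ ((321.96929931640625, 252.8140869140625), 11.540942192077637)
axis px (np.float64(321.15852236423746), np.float64(258.04011630432376))
axis px (np.float64(321.1565251320197), np.float64(248.65128006299898))
front edge if centred 321.1496813844139 248.62600016361108 (np.float64(321.1672113182326), np.float64(267.2923512017281))
fingers x range [ 0.2 11.8 13.6] z [150.5 177.1]
-1 x max [13.3 13.6] inner y [5.1 5.2]
1 x max [13.3 13.6] inner y [5.1 5.5]
```

The cap shows +2.5 mm along tool x in the hand. I go over pocket 3 and compare vial and pocket directly.

Emit:
send_rows(motion=[{"offset":[-2,0,0],"turn":0},{"offset":[-4,2,0],"turn":0},{"offset":[-4.8,5,0],"turn":0},{"offset":[-4.8,8.3,0],"turn":0},{"offset":[-4.8,8.3,1.5],"turn":0},{"offset":[-4.8,8.3,3.5],"turn":0},{"offset":[-4.8,8.3,4.5],"turn":0},{"offset":[-4.8,8.3,4.5],"turn":0}])

```text
t: 17.4
eef_pos: [0.4043, 0.2615, 0.2758]
ee_rot: [3.141, -0.003, -2.178]
force: [0.2, 0.4, 0.9]
width: 0.0107
```

```bash
python3 - <<'E'
from h import *
s=st(); t=tomill(s); print(t, need(s,W(21.3,-.5,300),YAW))
f=cam('wrist');inhand(f,s,'red')
np.savez('w12.npz',P=cloud(f),I=f['frame'])
P=cloud(f);q=mill(P.reshape(-1,3),O,YAW).reshape(P.shape)
b=(abs(q[...,2]-69.5)<2.5)&(abs(q[...,1])<22)&(abs(q[...,0])<50)
print('block',b.sum(),np.percentile(q[b],[1,99],axis=0).round(1).tolist() if b.sum() else '')
print('pocket3 px',proj(f,W(21.3,-.5,69)), 'px axis at block', proj(f,W(t[0][0],t[0][1],69)))
cv2.imwrite('pics/w12.png',cv2.resize(f['frame'][190:270,250:390],(770,440),interpolation=cv2.INTER_CUBIC))
E
```

```text
{'t': 17.4, 'q': [0.9837, 0.172, -0.5773, -0.0003, -0.8248, -1.5902], 'eef_pos': [0.4043, 0.2615, 0.2758], 'ee_rot': [3.1415, -0.0033, -2.1775], 'force': [0.2311, 0.4373, 0.8794], 'width': 0.0107}
(array([ 21.4,  -0.7, 275.8]), np.float64(-124.76)) (array([ 0.02, -0.01, -2.42]), np.float64(-0.061836666591391844))
red 345 top z [166.1 167.2 170.1]
165.5 31 x -0.7 6.7 y -3.6 4.9
167 235 x -1.4 7.4 y -5.1 5.0
168.5 63 x -1.7 7.4 y -5.2 5.0
170 26 x 1.7 7.3 y -5.2 4.6
172 7 x 4.4 6.9 y -3.1 5.1
block 2780 [[-39.3, 0.4, 67.5], [35.4, 18.0, 71.7]]
pocket3 px (np.float64(320.97021001005817), np.float64(229.49984562910598)) px axis at block (np.float64(321.1304730378034), np.float64(229.79784436068562))
```

View pics/w12.png

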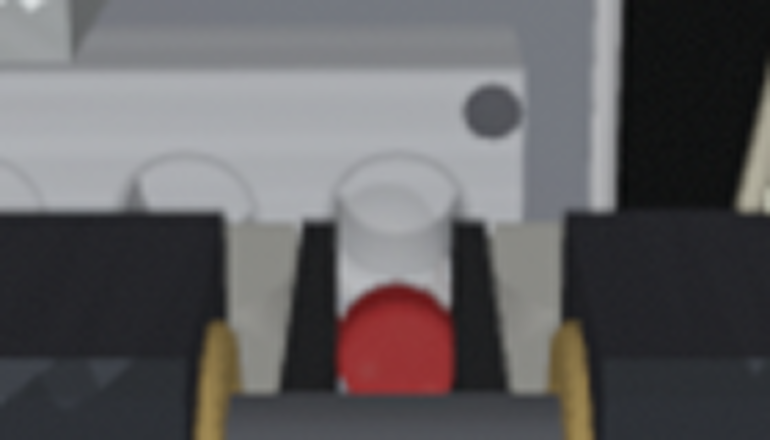

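The picture shows pocket 3's rim (crop cols 335–463, front at row 152). The vial's bottom is just inside it, with its front edge near row 185.

```bash
python3 - <<'E'
from h import *
f=grab_frame('wrist')
px=lambda u,v:(250+u/5.5,190+v/5.5)
g=lambda u,v,z:mill(onz(f,*px(u,v),z),O,YAW)[0].round(1)
print('pocket front',g(398,152,.069),'L',g(335,205,.069),'R',g(463,205,.069))
print('p2 front',g(192,152,.069),'R',g(254,205,.069))
print('vial bottom front',g(395,185,.0768),g(340,240,.0768),g(450,240,.0768))
print('block front edge',g(400,67,.069),'right',g(522,150,.069))
E
```

```text
pocket front [22.   6.3 69. ] L [14.8 -0.1 69. ] R [29.4 -0.2 69. ]
p2 front [-1.4  6.3 69. ] R [ 5.5 -0.1 69. ]
vial bottom front [21.6  5.2 76.8] [15.6 -1.2 76.8] [27.7 -1.2 76.8]
block front edge [22.2 16.3 69. ] right [36.   6.5 69. ]
```

Emit:
send_rows(motion=[{"offset":[-0.08,0.05,0],"turn":0},{"offset":[-0.08,0.05,0.5],"turn":0},{"offset":[-0.08,0.05,1.0],"turn":0},{"offset":[-0.08,0.05,1.5],"turn":0},{"offset":[-0.08,0.05,1.9],"turn":0},{"offset":[-0.08,0.05,2.1],"turn":0},{"offset":[-0.08,0.05,2.1],"turn":0}])

```text
t: 18.2
eef_pos: [0.4046, 0.2629, 0.2557]
ee_rot: [-3.142, -0.001, -2.178]
force: [-0.3, -0.4, -0.4]
width: 0.0106
```

```bash
python3 - <<'E'
from h import *
s=st(); print(tomill(s)); f=cam('wrist');inhand(f,s,'red')
E
```

```text
{'t': 18.2, 'q': [0.985, 0.2009, -0.5993, -0.0, -0.7715, -1.5921], 'eef_pos': [0.4046, 0.2629, 0.2557], 'ee_rot': [-3.1416, -0.0009, -2.1779], 'force': [-0.3002, -0.3965, -0.4021], 'width': 0.0106}
(array([ 21.9,  -2. , 255.7]), np.float64(-124.78))
red 346 top z [166.1 167.3 170.7]
165.5 30 x -0.2 7.0 y -4.1 4.4
167 224 x -1.5 7.3 y -5.2 5.0
168.5 75 x -1.8 7.3 y -5.2 5.0
170 19 x -1.2 7.3 y -5.2 4.5
172 8 x 4.5 6.8 y -4.2 5.1
```

Emit:
send_rows(motion=[{"offset":[0,0,0],"turn":0},{"offset":[0,0,0],"turn":0},{"offset":[0,0,0],"turn":0},{"offset":[0,0,-1],"turn":0},{"offset":[0,0,-3],"turn":0},{"offset":[0,0,-6],"turn":0},{"offset":[0,0,-9],"turn":0},{"offset":[0,0,-11],"turn":0}], hand=-0.45)

```text
t: 19.05
eef_pos: [0.4049, 0.2631, 0.3692]
ee_rot: [-3.141, 0.003, -2.178]
force: [0.9, 0.2, 0.4]
width: 0.024
```

Emit:
send_rows(motion=[{"offset":[2,-2,0],"turn":0},{"offset":[4,-5,0],"turn":-5},{"offset":[4.5,-8,0],"turn":-13},{"offset":[4.5,-8.3,0],"turn":-21},{"offset":[4.5,-8.3,0],"turn":-29},{"offset":[4.5,-8.3,0],"turn":-37},{"offset":[4.5,-8.3,0],"turn":-45},{"offset":[4.5,-8.3,0],"turn":-53}])

```text
t: 19.85
eef_pos: [0.4471, 0.1785, 0.3671]
ee_rot: [-3.141, 0.0, -1.247]
force: [-0.5, 1.1, 0.0]
width: 0.024
```

Emit:
send_rows(motion=[{"offset":[0,0,0],"turn":-8},{"offset":[0,0,0],"turn":-16},{"offset":[0,0,0],"turn":-24},{"offset":[0,0,0],"turn":-32},{"offset":[0,0,0],"turn":-32}])

```text
t: 20.35
eef_pos: [0.4471, 0.1786, 0.367]
ee_rot: [-3.141, -0.0, -0.692]
force: [-1.1, -0.0, 0.1]
width: 0.0242
```

```bash
cat >> h.py <<'E'
def rackcaps(f):
    I=f['frame'].astype(int);P=cloud(f);z=P[...,2];q=mill(P.reshape(-1,3),O,YAW).reshape(P.shape)
    b,g,r=I[...,0],I[...,1],I[...,2];out={}
    near=(z>.028)&(z<.042)&(q[...,0]<-60)&(q[...,0]>-190)&(abs(q[...,1])<90)
    for n,m in(('red',(r>110)&(g<90)&(b<90)),('blue',(b>110)&(r<100)),('black',I.max(2)<75)):
        k,l,s,c=cv2.connectedComponentsWithStats((m&near).astype(np.uint8))
        for i in range(1,k):
            if s[i,4]>12:
                t=(l==i)&(z>.033); w=np.median(P[t],0) if t.sum()>5 else P[l==i].mean(0)
                (u,v)=c[i]; out.setdefault(n,[]).append(w); print(n,s[i],onz(f,u,v,.0345).round(4),'mill',mill(w,O,YAW)[0].round(1),mill(onz(f,u,v,.0345),O,YAW)[0].round(1))
    return out
E
python3 - <<'E'
from h import *
s=st(); print(tomill(s))
f=cam('wrist'); c=rackcaps(f)
P=cloud(f).reshape(-1,3);q=mill(P,O,YAW);C=f['frame'].reshape(-1,3).astype(int)
k=(C[:,2]>90)&(C[:,1]<80)&(C[:,0]<80)&(abs(q[:,0]-21)<25)&(abs(q[:,1])<25)
print('red seated',k.sum(),np.percentile(q[k],[5,50,95],axis=0).round(1).tolist() if k.sum() else '')
g=cam('top');P=cloud(g).reshape(-1,3);q=mill(P,O,YAW);C=g['frame'].reshape(-1,3).astype(int)
k=(C[:,2]>90)&(C[:,1]<80)&(C[:,0]<80)&(abs(q[:,0]-21)<25)&(abs(q[:,1])<25)
print('top red seated',k.sum(),np.percentile(q[k],[5,50,95],axis=0).round(1).tolist() if k.sum() else '')
rackcaps(g)
E
```

```text
{'t': 20.35, 'q': [0.7898, 0.0668, -0.4577, 0.0001, -1.0455, 0.0888], 'eef_pos': [0.4471, 0.1786, 0.367], 'ee_rot': [-3.1408, -0.0002, -0.6921], 'force': [-1.0774, -0.0064, 0.141], 'width': 0.0242}
(array([-61. ,  43.2, 367. ]), np.float64(-39.66))
blue [342  41   8   5  14] [0.5294 0.0802 0.0345] mill [-183.7   76.4   41.4] [-184.7   77.2   34.5]
blue [301 144  11  11  94] [0.4801 0.1688 0.0345] mill [-93.8  32.5  35.7] [-93.7  32.5  34.5]
black [341  45  11   4  14] [0.5267 0.0816 0.0345] mill [-182.2   77.9   30.9] [-181.7   77.6   34.5]
black [253 125  11  10  88] [0.5234 0.1918 0.0345] mill [-116.3  -10.8   35.6] [-116.2  -11.2   34.5]
red seated 0 
top red seated 216 [[-1.8, -8.5, 596.8], [18.9, -2.8, 599.9], [42.1, 2.7, 602.5]]
```

Emit:
send_rows(motion=[{"offset":[1.5,-0.7,3],"turn":0},{"offset":[3.17,-1.35,6],"turn":0},{"offset":[3.17,-1.35,9],"turn":0},{"offset":[3.17,-1.35,12],"turn":0},{"offset":[3.17,-1.35,14],"turn":0},{"offset":[3.17,-1.35,15.5],"turn":0},{"offset":[3.17,-1.35,16.5],"turn":0},{"offset":[3.17,-1.35,16.5],"turn":0}])

```text
t: 21.25
eef_pos: [0.4802, 0.1688, 0.2006]
ee_rot: [3.14, -0.0, -0.696]
force: [0.0, -0.7, -0.6]
width: 0.0243
```

Emit:
send_rows(motion=[{"offset":[0,0,0],"turn":0},{"offset":[0,0,0],"turn":0},{"offset":[0,0,0],"turn":0},{"offset":[0,0,0],"turn":0},{"offset":[0,0,0],"turn":0}], hand=-1, squeeze=12)

```text
t: 21.75
eef_pos: [0.4803, 0.1689, 0.2015]
ee_rot: [-3.141, -0.0, -0.694]
force: [-0.3, 0.7, 1.3]
width: 0.0108
```

Emit:
send_rows(motion=[{"offset":[0,0,-1],"turn":0},{"offset":[0,0,-3],"turn":0},{"offset":[0,0,-6],"turn":0},{"offset":[0,0,-9],"turn":8},{"offset":[0,0,-12],"turn":16},{"offset":[0,0,-13],"turn":24},{"offset":[0,0,-13],"turn":32},{"offset":[-1.5,1.5,-13],"turn":40}])

```text
t: 22.55
eef_pos: [0.4601, 0.1672, 0.3324]
ee_rot: [-3.14, 0.001, -1.399]
force: [-0.5, -0.7, 0.7]
width: 0.0106
```

Emit:
send_rows(motion=[{"offset":[0,0,0],"turn":8},{"offset":[0,0,0],"turn":16},{"offset":[0,0,0],"turn":24},{"offset":[0,0,0],"turn":32},{"offset":[0,0,0],"turn":40},{"offset":[0,0,0],"turn":45},{"offset":[0,0,0],"turn":45}])

```text
t: 23.25
eef_pos: [0.4589, 0.1667, 0.3318]
ee_rot: [-3.142, 0.0, -2.179]
force: [0.5, -0.0, -0.5]
width: 0.0106
```

```bash
python3 - <<'E'
from h import *
s=st(); print(tomill(s),need(s,W(-26.2,-1.5,276),YAW)); f=cam('wrist');inhand(f,s,'blue')
P=cloud(f).reshape(-1,3);q=mill(P,O,YAW);C=f['frame'].reshape(-1,3).astype(int)
k=(C[:,2]>90)&(C[:,1]<80)&(C[:,0]<80)&(abs(q[:,0]-21)<25)&(abs(q[:,1])<25)
print('red seated',k.sum(),np.percentile(q[k],[5,50,95],axis=0).round(1).tolist() if k.sum() else '')
E
```

```text
{'t': 23.25, 'q': [0.7522, 0.1138, -0.494, -0.0, -0.9626, -1.3605], 'eef_pos': [0.4589, 0.1667, 0.3318], 'ee_rot': [-3.1415, 0.0004, -2.1792], 'force': [0.4763, -0.0325, -0.4756], 'width': 0.0106}
(array([-77.4,  46.3, 331.8]), np.float64(-124.86)) (array([-4.76,  5.14,  5.58]), np.float64(-0.15663252407358805))
blue 350 top z [164.7 165.9 169.9]
164 25 x 0.0 5.6 y -4.0 5.4
165.5 218 x -0.8 7.3 y -4.6 5.5
167 82 x -0.8 7.6 y -4.6 5.5
168.5 26 x 3.4 7.5 y -4.6 5.0
170 27 x -1.4 7.5 y -5.3 5.0
red seated 0
```

Emit:
send_rows(motion=[{"offset":[-2.5,0,0],"turn":0},{"offset":[-4.76,2,0],"turn":0},{"offset":[-4.76,5.14,0],"turn":0},{"offset":[-4.76,5.14,2],"turn":0},{"offset":[-4.76,5.14,4],"turn":0},{"offset":[-4.76,5.14,5.5],"turn":0},{"offset":[-4.76,5.14,5.5],"turn":0}])

```text
t: 24.0
eef_pos: [0.4433, 0.2348, 0.2746]
ee_rot: [3.141, -0.004, -2.176]
force: [-0.2, 0.1, 0.5]
width: 0.0104
```

```bash
python3 - <<'E'
from h import *
s=st(); print(tomill(s),need(s,W(-26.1,-1.4,254.3),YAW)); f=cam('wrist')
P=cloud(f).reshape(-1,3);q=mill(P,O,YAW);C=f['frame'].reshape(-1,3).astype(int)
k=(C[:,2]>90)&(C[:,1]<80)&(C[:,0]<80)&(abs(q[:,0]-21)<25)&(abs(q[:,1])<25)
print('red seated',k.sum(),np.percentile(q[k],[5,50,95],axis=0).round(1).tolist() if k.sum() else '')
cv2.imwrite('pics/w13.png',cv2.resize(f['frame'][190:270,250:390],(770,440),interpolation=cv2.INTER_CUBIC))
E
```

```text
{'t': 24.0, 'q': [0.8791, 0.2051, -0.5365, -0.0005, -0.8328, -1.4836], 'eef_pos': [0.4433, 0.2348, 0.2746], 'ee_rot': [3.1409, -0.0035, -2.1755], 'force': [-0.1969, 0.1379, 0.4517], 'width': 0.0104}
(array([-25.9,  -0.8, 274.6]), np.float64(-124.65)) (array([-0.06, -0.02,  2.03]), np.float64(0.05052428801455175))
red seated 25 [[-2.5, 23.5, 186.3], [5.4, 23.9, 186.8], [9.5, 24.4, 187.5]]
```

View pics/w13.png

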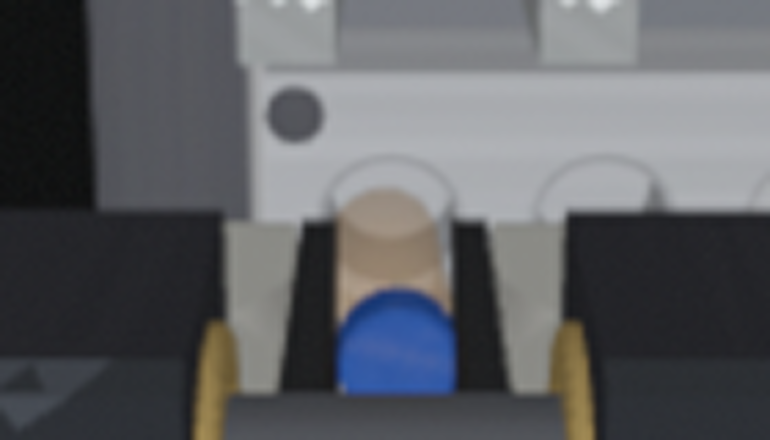

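Emit:
send_rows(motion=[{"offset":[-0.06,0.03,0],"turn":0},{"offset":[-0.06,0.03,0.5],"turn":0},{"offset":[-0.06,0.03,1.0],"turn":0},{"offset":[-0.06,0.03,1.5],"turn":0},{"offset":[-0.06,0.03,1.9],"turn":0},{"offset":[-0.06,0.03,2.0],"turn":0},{"offset":[-0.06,0.03,2.0],"turn":0}])

```text
t: 24.75
eef_pos: [0.4441, 0.2359, 0.2559]
ee_rot: [3.142, -0.001, -2.178]
force: [0.2, 0.0, -0.3]
width: 0.0107
```

```bash
python3 - <<'E'
from h import *
s=st(); print(tomill(s)); f=cam('wrist');inhand(f,s,'blue')
E
```

```text
{'t': 24.75, 'q': [0.8797, 0.2312, -0.5565, 0.0001, -0.7837, -1.4867], 'eef_pos': [0.4441, 0.2359, 0.2559], 'ee_rot': [3.1416, -0.0006, -2.1778], 'force': [0.2087, 0.0031, -0.2538], 'width': 0.0107}
(array([-25.9,  -2.2, 255.9]), np.float64(-124.78))
blue 346 top z [164.8 165.9 169.4]
164 16 x 0.0 6.6 y -4.1 3.9
165.5 226 x -0.7 7.6 y -4.6 5.5
167 71 x -0.8 7.5 y -4.6 5.5
168.5 27 x 3.8 7.3 y -4.7 5.0
170 22 x -1.8 7.2 y -5.3 5.0
```

Emit:
send_rows(motion=[{"offset":[0,0,0],"turn":0},{"offset":[0,0,0],"turn":0},{"offset":[0,0,0],"turn":0},{"offset":[0,0,-1],"turn":0},{"offset":[0,0,-3],"turn":0},{"offset":[0,0,-6],"turn":0},{"offset":[0,0,-9],"turn":0},{"offset":[0,0,-11],"turn":0}], hand=-0.45)

```text
t: 25.6
eef_pos: [0.4443, 0.236, 0.3693]
ee_rot: [-3.141, 0.003, -2.178]
force: [0.1, 0.6, 0.3]
width: 0.024
```

Emit:
send_rows(motion=[{"offset":[2,0,0],"turn":0},{"offset":[4,-2,0],"turn":-5},{"offset":[4.5,-3.5,0],"turn":-13},{"offset":[4.5,-3.5,0],"turn":-21},{"offset":[4.5,-3.5,0],"turn":-29},{"offset":[4.5,-3.5,0],"turn":-37},{"offset":[4.5,-3.5,0],"turn":-45},{"offset":[4.5,-3.5,0],"turn":-53}])

```text
t: 26.4
eef_pos: [0.4471, 0.1789, 0.367]
ee_rot: [-3.141, 0.0, -1.247]
force: [1.4, 0.5, 0.1]
width: 0.0241
```

Emit:
send_rows(motion=[{"offset":[0,0,0],"turn":-8},{"offset":[0,0,0],"turn":-16},{"offset":[0,0,0],"turn":-24},{"offset":[0,0,0],"turn":-32},{"offset":[0,0,0],"turn":-32}])

```text
t: 26.9
eef_pos: [0.4471, 0.1789, 0.367]
ee_rot: [-3.141, -0.0, -0.692]
force: [0.6, -0.1, 0.2]
width: 0.0246
```

```bash
python3 - <<'E'
from h import *
s=st(); print(tomill(s))
f=cam('wrist'); c=rackcaps(f)
if 'black' in c:
    for w in c['black']: print(need(s,[*w[:2],.2015]))
E
```

```text
{'t': 26.9, 'q': [0.7904, 0.067, -0.4575, 0.0001, -1.0454, 0.0883], 'eef_pos': [0.4471, 0.1789, 0.367], 'ee_rot': [-3.1408, -0.0002, -0.6921], 'force': [0.5598, -0.1455, 0.1818], 'width': 0.0246}
(array([-60.8,  42.9, 367. ]), np.float64(-39.66))
blue [344  41  10   5  18] [0.5275 0.0787 0.0345] mill [-182.7   79.1   41.1] [-184.    79.6   34.5]
black [254 125  11  10  88] [0.5229 0.1917 0.0345] mill [-115.9  -10.4   35.6] [-115.8  -10.8   34.5]
(array([ 5.03, -5.78, 16.55]), None)
```

Emit:
send_rows(motion=[{"offset":[1.5,-1.8,3],"turn":0},{"offset":[3,-3.6,6],"turn":0},{"offset":[5.03,-5.78,8],"turn":0},{"offset":[5.03,-5.78,11],"turn":0},{"offset":[5.03,-5.78,13.5],"turn":0},{"offset":[5.03,-5.78,15.5],"turn":0},{"offset":[5.03,-5.78,16.25],"turn":0},{"offset":[5.03,-5.78,16.25],"turn":0}])

```text
t: 27.75
eef_pos: [0.5227, 0.1912, 0.203]
ee_rot: [3.14, 0.0, -0.697]
force: [0.6, -1.3, 0.1]
width: 0.024
```

Emit:
send_rows(motion=[{"offset":[0,0,0],"turn":0},{"offset":[0,0,0],"turn":0},{"offset":[0,0,0],"turn":0},{"offset":[0,0,0],"turn":0},{"offset":[0,0,0],"turn":0}], hand=-1, squeeze=12)

```text
t: 28.25
eef_pos: [0.5233, 0.1916, 0.2047]
ee_rot: [-3.14, -0.001, -0.694]
force: [0.2, 1.0, 5.0]
width: 0.01
```

Emit:
send_rows(motion=[{"offset":[0,0,-1],"turn":0},{"offset":[0,0,-3],"turn":0},{"offset":[0,1,-6],"turn":0},{"offset":[-1,3,-9],"turn":8},{"offset":[-2,5,-12],"turn":16},{"offset":[-3,5.8,-13],"turn":24},{"offset":[-3,5.8,-13],"turn":32},{"offset":[-4,5.8,-13],"turn":40}])

```text
t: 29.05
eef_pos: [0.4546, 0.1718, 0.3349]
ee_rot: [-3.14, 0.001, -1.399]
force: [-0.9, 0.3, -0.2]
width: 0.0098
```

Emit:
send_rows(motion=[{"offset":[0,0,0],"turn":8},{"offset":[0,0,0],"turn":16},{"offset":[0,0,0],"turn":24},{"offset":[0,0,0],"turn":32},{"offset":[0,0,0],"turn":40},{"offset":[0,0,0],"turn":45},{"offset":[0,0,0],"turn":45}])

```text
t: 29.75
eef_pos: [0.4547, 0.172, 0.334]
ee_rot: [3.141, -0.0, -2.179]
force: [-0.3, -0.6, 0.3]
width: 0.0099
```

```bash
python3 - <<'E'
from h import *
s=st(); print(tomill(s),need(s,W(-2.0,-1.6,290),YAW)); f=cam('wrist');inhand(f,s,'black')
np.savez('w14.npz',P=cloud(f),I=f['frame'])
P=cloud(f);q=mill(P.reshape(-1,3),O,YAW).reshape(P.shape);C=f['frame'].astype(int)
k=(q[...,2]>78)&(q[...,2]<95)&(abs(q[...,0]+2)<40)&(abs(q[...,1])<14)
n,l,a,c=cv2.connectedComponentsWithStats(k.astype(np.uint8))
for i in range(1,n):
    if a[i,4]>10: print(a[i],np.median(q[l==i],0).round(1),np.median(C[l==i],0))
E
```

```text
{'t': 29.75, 'q': [0.7672, 0.1082, -0.4949, -0.0002, -0.9681, -1.3755], 'eef_pos': [0.4547, 0.172, 0.334], 'ee_rot': [3.1414, -0.0003, -2.1792], 'force': [-0.3258, -0.6258, 0.2997], 'width': 0.0099}
(array([-70.9,  44.3, 334. ]), np.float64(-124.86)) (array([-4.57,  6.91,  4.4 ]), np.float64(-0.1604985427618853))
black 566 top z [160.6 169.  174. ]
164 31 x 1.8 12.1 y -7.4 7.7
165.5 24 x 7.0 12.3 y -7.5 7.8
167 16 x -0.3 11.9 y -7.5 7.4
168.5 221 x -2.3 11.9 y -8.1 8.0
170 137 x -2.5 12.1 y -7.7 7.5
172 36 x 2.9 11.9 y -7.3 7.6
174 22 x 3.2 11.7 y -7.3 7.2
```

Emit:
send_rows(motion=[{"offset":[-2.5,0,0],"turn":0},{"offset":[-4.57,2,0],"turn":0},{"offset":[-4.57,5,0],"turn":0},{"offset":[-4.57,6.91,1],"turn":0},{"offset":[-4.57,6.91,3],"turn":0},{"offset":[-4.57,6.91,4.4],"turn":0},{"offset":[-4.57,6.91,4.4],"turn":0}])

```text
t: 30.5
eef_pos: [0.4235, 0.2487, 0.2882]
ee_rot: [3.141, -0.003, -2.175]
force: [-0.6, 0.1, -0.3]
width: 0.0102
```

```bash
python3 - <<'E'
from h import *
s=st(); print(tomill(s),need(s,W(-2.1,-1.6,266.5),YAW)); f=cam('wrist')
P=cloud(f);q=mill(P.reshape(-1,3),O,YAW).reshape(P.shape);C=f['frame'].astype(int);b,g,r=C[...,0],C[...,1],C[...,2]
for nm,m,x in(('red',(r>70)&(g<r*.6)&(b<r*.6),22),('blue',(b>70)&(r<b*.6),-26)):
    k=m&(q[...,2]>60)&(q[...,2]<120)&(abs(q[...,0]-x)<14)&(abs(q[...,1])<16); print(nm,k.sum(),np.percentile(q[k],[5,50,95],axis=0).round(1).tolist() if k.sum() else '')
g=cam('side');P=cloud(g);q=mill(P.reshape(-1,3),O,YAW).reshape(P.shape);C=g['frame'].astype(int);b,gg,r=C[...,0],C[...,1],C[...,2]
for nm,m,x in(('red',(r>70)&(gg<r*.6)&(b<r*.6),22),('blue',(b>70)&(r<b*.6),-26)):
    k=m&(q[...,2]>60)&(q[...,2]<120)&(abs(q[...,0]-x)<14)&(abs(q[...,1])<16); print('side',nm,k.sum(),np.percentile(q[k],[5,50,95],axis=0).round(1).tolist() if k.sum() else '')
cv2.imwrite('pics/w15.png',f['frame'][180:280,220:420])
E
```

```text
{'t': 30.5, 'q': [0.932, 0.1711, -0.5423, -0.0006, -0.8609, -1.5361], 'eef_pos': [0.4235, 0.2487, 0.2882], 'ee_rot': [3.141, -0.0035, -2.1753], 'force': [-0.5831, 0.0733, -0.2763], 'width': 0.0102}
(array([ -1.7,  -1.1, 288.2]), np.float64(-124.64)) (array([-0.06, -0.05,  2.17]), np.float64(0.06484537844750342))
red 72 [[16.2, 1.5, 83.8], [20.1, 3.8, 86.1], [23.9, 4.9, 87.4]]
blue 70 [[-30.1, 2.7, 83.2], [-26.5, 3.9, 86.1], [-22.8, 4.9, 87.5]]
side red 31 [[17.7, -8.4, 81.4], [21.2, -5.0, 85.6], [24.5, -0.7, 87.3]]
side blue 0
```

Red and blue are seated, with tops at 86.1 mm where 86 is expected. The middle vial goes about 3 mm into its pocket with the tips just above the neighbours, and is then released.

Emit:
send_rows(motion=[{"offset":[-0.06,-0.03,0.6],"turn":0},{"offset":[-0.06,-0.03,1.2],"turn":0},{"offset":[-0.06,-0.03,1.7],"turn":0},{"offset":[-0.06,-0.03,2.0],"turn":0},{"offset":[-0.06,-0.03,2.15],"turn":0},{"offset":[-0.06,-0.03,2.15],"turn":0},{"offset":[-0.06,-0.03,2.15],"turn":0}])

```text
t: 31.3
eef_pos: [0.4249, 0.2496, 0.2682]
ee_rot: [3.142, -0.0, -2.178]
force: [-0.7, 0.2, -0.6]
width: 0.0099
```

```bash
python3 - <<'E'
from h import *
s=st(); print(tomill(s)); f=cam('wrist');inhand(f,s,'black')
E
```

```text
{'t': 31.3, 'q': [0.9309, 0.1989, -0.5642, -0.0, -0.8078, -1.5379], 'eef_pos': [0.4249, 0.2496, 0.2682], 'ee_rot': [3.1416, -0.0001, -2.1778], 'force': [-0.6873, 0.1743, -0.5824], 'width': 0.0099}
(array([ -2.3,  -2.5, 268.2]), np.float64(-124.78))
black 534 top z [161.  168.9 172.8]
164 26 x 2.1 11.9 y -7.9 7.7
165.5 20 x 5.8 12.1 y -7.9 7.3
167 21 x -0.3 11.9 y -7.5 7.9
168.5 222 x -2.2 12.0 y -7.6 7.4
170 129 x -2.5 12.1 y -7.7 8.0
172 36 x 2.9 11.9 y -6.7 7.6
174 14 x 2.7 11.6 y -6.8 7.7
```

Emit:
send_rows(motion=[{"offset":[0.1,0.02,0.1],"turn":0},{"offset":[0.1,0.02,0.15],"turn":0},{"offset":[0.1,0.02,0.15],"turn":0}])

```text
t: 31.65
eef_pos: [0.4241, 0.2488, 0.2667]
ee_rot: [-3.142, 0.0, -2.178]
force: [0.4, 0.2, -0.3]
width: 0.0101
```

Emit:
send_rows(motion=[{"offset":[0,0,0],"turn":0},{"offset":[0,0,0],"turn":0},{"offset":[0,0,0],"turn":0},{"offset":[0,0,0],"turn":0}], hand=-0.6)

```text
t: 32.05
eef_pos: [0.4241, 0.2489, 0.2667]
ee_rot: [-3.142, 0.0, -2.178]
force: [0.7, -1.7, 0.4]
width: 0.0174
```

Emit:
send_rows(motion=[{"offset":[0,0,-0.5],"turn":0},{"offset":[0,0,-1.5],"turn":0},{"offset":[0,0,-4],"turn":0},{"offset":[0,0,-7],"turn":0},{"offset":[0,0,-9],"turn":0},{"offset":[-2,0,-9],"turn":0},{"offset":[-2,0,-9],"turn":0}])

```text
t: 32.75
eef_pos: [0.4365, 0.2665, 0.3585]
ee_rot: [-3.141, 0.003, -2.177]
force: [0.2, 0.1, -0.5]
width: 0.0169
```

```bash
python3 - <<'E'
from h import *
s=st(); print(tomill(s)); f=cam('wrist')
P=cloud(f);q=mill(P.reshape(-1,3),O,YAW).reshape(P.shape);C=f['frame'].astype(int)
k=(q[...,2]>75)&(q[...,2]<125)&(abs(q[...,0]+2)<40)&(abs(q[...,1])<20)
n,l,a,c=cv2.connectedComponentsWithStats(k.astype(np.uint8))
for i in range(1,n):
    if a[i,4]>10: print(a[i],np.percentile(q[l==i],[5,50,95],axis=0).round(1).tolist(),np.median(C[l==i],0))
cv2.imwrite('pics/w16.png',f['frame'])
E
```

```text
{'t': 32.75, 'q': [0.9329, 0.1251, -0.4124, 0.0006, -1.0298, -1.5398], 'eef_pos': [0.4365, 0.2665, 0.3585], 'ee_rot': [-3.141, 0.0035, -2.1774], 'force': [0.1798, 0.1356, -0.508], 'width': 0.0169}
(array([ -2.2, -23.1, 358.5]), np.float64(-124.75))
[314 161  14  17 186] [[-7.4, -4.4, 76.8], [-3.2, 1.1, 86.5], [1.6, 5.2, 87.7]] [43. 42. 42.]
[284 162  15  16 187] [[-31.2, -4.6, 77.6], [-26.4, 0.4, 86.4], [-21.7, 4.8, 87.7]] [157.  87.  55.]
[343 162  15  16 188] [[16.1, -4.6, 77.2], [20.8, 0.6, 86.5], [25.6, 5.0, 87.8]] [ 51.  51. 145.]
```

All three tops are at 86.5 mm, seated in line. Now I re-grip the tab and close the plate.

Emit:
send_rows(motion=[{"offset":[0,0,-4.5],"turn":0},{"offset":[0,0,-8.8],"turn":0},{"offset":[-3,-2,-8.8],"turn":0},{"offset":[-6.5,-2,-8.8],"turn":0},{"offset":[-6.5,-2,-8.8],"turn":0},{"offset":[-6.5,-2,-8.8],"turn":0}], hand=-0.25)

```text
t: 33.4
eef_pos: [0.489, 0.3072, 0.4438]
ee_rot: [3.141, -0.002, -2.178]
force: [-0.3, -0.9, -0.3]
width: 0.0329
```

```bash
python3 - <<'E'
from h import *
s=st(); print(tomill(s),need(s,W(-22.2,-88.2,386),YAW)); f=cam('wrist')
P=cloud(f);q=mill(P.reshape(-1,3),O,YAW).reshape(P.shape);C=f['frame'].astype(int);b,g,r=C[...,0],C[...,1],C[...,2]
k=(r>90)&(g<80)&(b<80)&(q[...,2]>180)&(q[...,2]<260)&(abs(q[...,0]+22)<25)
print('tab',k.sum(),np.percentile(q[k],[2,50,98],axis=0).round(1).tolist() if k.sum() else '')
E
```

```text
{'t': 33.4, 'q': [0.8993, 0.1764, -0.1468, -0.0003, -1.2498, -1.5066], 'eef_pos': [0.489, 0.3072, 0.4438], 'ee_rot': [3.1412, -0.0022, -2.1781], 'force': [-0.2958, -0.8626, -0.2516], 'width': 0.0329}
(array([-22.2, -86.4, 443.8]), np.float64(-124.8)) (array([-0.19,  0.  ,  5.78]), np.float64(-0.09597597301341172))
tab 682 [[-28.3, -87.2, 199.1], [-22.2, -77.4, 221.4], [-15.7, -71.2, 229.2]]
```

Emit:
send_rows(motion=[{"offset":[-0.2,0,2.5],"turn":0},{"offset":[-0.2,0,5],"turn":0},{"offset":[-0.2,0,5.8],"turn":0},{"offset":[-0.2,0,5.8],"turn":0}])

```text
t: 33.85
eef_pos: [0.4896, 0.3082, 0.386]
ee_rot: [3.141, -0.002, -2.178]
force: [0.1, 0.9, 0.3]
width: 0.033
```

Emit:
send_rows(motion=[{"offset":[0,0,0],"turn":0},{"offset":[0,0,0],"turn":0},{"offset":[0,0,0],"turn":0},{"offset":[0,0,0],"turn":0},{"offset":[0,0,0],"turn":0},{"offset":[0,0,0],"turn":0}], hand=-1, squeeze=20)

```text
t: 34.45
eef_pos: [0.4903, 0.3093, 0.3876]
ee_rot: [-3.141, 0.002, -2.177]
force: [-1.1, 1.0, 5.3]
width: 0.0138
```

Emit:
send_rows(motion=[{"offset":[0.85,0,-0.25],"turn":0},{"offset":[2.73,0,-0.59],"turn":0},{"offset":[4.63,0,-0.64],"turn":0},{"offset":[6.52,0,-0.41],"turn":0},{"offset":[8.35,0,0.1],"turn":0},{"offset":[10.09,0,0.88],"turn":0},{"offset":[11.69,0,1.92],"turn":0},{"offset":[11.69,0,1.92],"turn":0}])

```text
t: 35.25
eef_pos: [0.4227, 0.2114, 0.3667]
ee_rot: [-3.142, -0.001, -2.178]
force: [0.6, 0.0, -1.7]
width: 0.0137
```

```bash
python3 - <<'E'
from h import *
s=st(); print(tomill(s)); g=cam('side'); P=cloud(g).reshape(-1,3);q=mill(P,O,YAW)
C=g['frame'].reshape(-1,3).astype(int)
k=(abs(q[:,0]+2)<26)&(q[:,2]>98)&(q[:,2]<145)&(q[:,1]<15)&(q[:,1]>-42)
a=np.polyfit(q[k,1],q[k,2],1);print(k.sum(),a,'angle',np.arctan(a[0]))
E
```

```text
{'t': 35.25, 'q': [0.8817, 0.052, -0.4745, 0.0001, -1.0452, -1.4894], 'eef_pos': [0.4227, 0.2114, 0.3667], 'ee_rot': [-3.1416, -0.0009, -2.1785], 'force': [0.6451, 0.0067, -1.7181], 'width': 0.0137}
(array([-22.3,  30.1, 366.7]), np.float64(-124.82))
987 [  1.24809738 156.28597779] angle 0.8953122091957388
```

Plate angle is 0.895 rad, following the plan. I continue to closed.

Emit:
send_rows(motion=[{"offset":[1.43,0,1.25],"turn":0},{"offset":[2.65,0,2.71],"turn":0},{"offset":[3.64,0,4.34],"turn":0},{"offset":[4.38,0,6.09],"turn":0},{"offset":[4.85,0,7.94],"turn":0},{"offset":[5.0,0,8.9],"turn":0},{"offset":[5.04,0,9.8],"turn":0},{"offset":[5.04,0,9.9],"turn":0}])

```text
t: 36.1
eef_pos: [0.3949, 0.1713, 0.2677]
ee_rot: [-3.141, -0.003, -2.178]
force: [1.4, -5.7, 1.5]
width: 0.0135
```

Emit:
send_rows(motion=[{"offset":[0,0,0.15],"turn":0},{"offset":[0,0,0.15],"turn":0},{"offset":[0,0,0.15],"turn":0}])

```text
t: 36.4
eef_pos: [0.3948, 0.1713, 0.2672]
ee_rot: [-3.141, -0.002, -2.178]
force: [0.2, -7.0, 4.3]
width: 0.0138
```

```bash
cat >> h.py <<'E'
def plate_angle(cams=('side','top')):
    for n in cams:
        g=grab_frame(n); P=cloud(g).reshape(-1,3);q=mill(P,O,YAW)
        k=(abs(q[:,0]+2)<26)&(q[:,2]>88)&(q[:,2]<112)&(q[:,1]<8)&(q[:,1]>-33)
        if k.sum()>30:
            a=np.polyfit(q[k,1],q[k,2],1);print(n,k.sum(),a.round(3),'z at y=0 %.1f'%a[1])
E
python3 - <<'E'
from h import *
s=st(); print(tomill(s)); plate_angle()
E
```

```text
{'t': 36.4, 'q': [0.8714, 0.1004, -0.6928, 0.0007, -0.7796, -1.4788], 'eef_pos': [0.3948, 0.1713, 0.2672], 'ee_rot': [-3.1413, -0.0021, -2.1777], 'force': [0.2096, -7.0294, 4.3461], 'width': 0.0138}
(array([-22.2,  79. , 267.2]), np.float64(-124.77))
side 451 [1.8000e-02 9.6892e+01] z at y=0 96.9
top 255 [1.000e-02 9.697e+01] z at y=0 97.0
```

Emit:
send_rows(motion=[{"offset":[0.2,0,0.15],"turn":0},{"offset":[0.2,0,0.3],"turn":0},{"offset":[0.2,0,0.4],"turn":0},{"offset":[0.2,0,0.4],"turn":0}], squeeze=30)

```text
t: 36.9
eef_pos: [0.3946, 0.1709, 0.2661]
ee_rot: [-3.14, 0.002, -2.176]
force: [-10.8, -5.3, 37.3]
width: 0.0139
```

```bash
python3 - <<'E'
from h import *
s=st(); print(tomill(s)); plate_angle()
E
```

```text
{'t': 36.9, 'q': [0.8717, 0.0999, -0.6972, 0.0018, -0.7712, -1.4783], 'eef_pos': [0.3946, 0.1709, 0.2661], 'ee_rot': [-3.1401, 0.0023, -2.1761], 'force': [-10.7654, -5.3127, 37.3205], 'width': 0.0139}
(array([-22.2,  79.5, 266.1]), np.float64(-124.68))
side 451 [1.7000e-02 9.6762e+01] z at y=0 96.8
top 296 [1.000e-03 9.667e+01] z at y=0 96.7
```

The plate is at its hard stop: 37 N upward and TCP z back at the original grip height. I relax, release and move over the parked pin.

Emit:
send_rows(motion=[{"offset":[-0.2,0,-0.3],"turn":0},{"offset":[-0.2,0,-0.35],"turn":0}])

```text
t: 37.2
eef_pos: [0.3948, 0.1713, 0.267]
ee_rot: [-3.141, -0.001, -2.178]
force: [1.0, -5.8, 0.3]
width: 0.0137
```

Emit:
send_rows(motion=[{"offset":[0,0,0],"turn":0},{"offset":[0,0,0],"turn":0},{"offset":[0,0,0],"turn":0},{"offset":[0,0,-1],"turn":0},{"offset":[0,0,-3.5],"turn":0},{"offset":[0,0,-7],"turn":0},{"offset":[-1.5,3,-8],"turn":0},{"offset":[-3,7,-8],"turn":0}], hand=-0.45)

```text
t: 38.0
eef_pos: [0.3549, 0.2368, 0.3494]
ee_rot: [-3.141, 0.005, -2.181]
force: [1.2, 0.9, 0.3]
width: 0.0241
```

Emit:
send_rows(motion=[{"offset":[-0.3,2,0],"turn":0},{"offset":[-0.3,4.2,1],"turn":0},{"offset":[-0.3,4.2,3],"turn":0},{"offset":[-0.3,4.2,5],"turn":0},{"offset":[-0.3,4.2,5.5],"turn":0}])

```text
t: 38.5
eef_pos: [0.3211, 0.2622, 0.2905]
ee_rot: [-3.142, -0.002, -2.177]
force: [0.2, -0.9, -0.5]
width: 0.0242
```

```bash
python3 - <<'E'
from h import *
s=st(); t=tomill(s)[0]; print(tomill(s)); plate_angle()
f=cam('wrist','w17');P=cloud(f).reshape(-1,3);q=mill(P,O,YAW);C=f['frame'].reshape(-1,3).astype(int);z=q[:,2]
red=(C[:,2]>110)&(C[:,1]<80)&(C[:,0]<80)&(q[:,0]>60)&(q[:,0]<130)&(z>40)&(z<100)
print('btn',red.sum(),np.percentile(q[red],[2,50,98],axis=0).round(1).tolist())
k=(C.max(1)<60)&(z>62)&(z<90)&(q[:,0]>65)&(q[:,0]<100)&(abs(q[:,1]-46)<26);print('flg',k.sum(),np.percentile(q[k],[2,50,98],axis=0).round(1).tolist())
# outlines per y row
for ys in range(50,72,4):
    kk=(red)&(abs(q[:,1]-ys)<2); k2=k&(abs(q[:,1]-ys)<2)
    print(ys,q[kk,0].min().round(1) if kk.any() else '',q[kk,0].max().round(1) if kk.any() else '','flg',(q[k2,0].min().round(1),q[k2,0].max().round(1)) if k2.any() else '')
k=(z>t[2]-180)&(z<t[2]-150)&(abs(q[:,1]-t[1])<25)&(abs(q[:,0]-t[0])<40)
d=q[k,0]-t[0];print('finger inner',d[d<0].max().round(1),d[d>0].min().round(1))
E
```

```text
{'t': 38.5, 'q': [1.1656, 0.0379, -0.6929, -0.0005, -0.8423, -1.7719], 'eef_pos': [0.3211, 0.2622, 0.2905], 'ee_rot': [-3.1415, -0.0022, -2.1774], 'force': [0.1762, -0.8607, -0.4708], 'width': 0.0242}
(array([ 90.2,  46.2, 290.5]), np.float64(-124.76))
side 454 [1.8000e-02 9.6906e+01] z at y=0 96.9
top 433 [ 0.    96.939] z at y=0 96.9
btn 880 [[84.6, 31.3, 62.8], [89.8, 51.1, 76.9], [95.1, 63.9, 80.1]]
flg 555 [[77.6, 28.7, 63.8], [81.3, 52.1, 80.1], [84.0, 67.7, 83.9]]
50 84.6 95.0 flg (np.float64(77.5), np.float64(83.6))
54 84.6 95.0 flg (np.float64(77.4), np.float64(83.5))
58 84.6 95.0 flg (np.float64(79.0), np.float64(83.5))
62 85.1 95.1 flg (np.float64(78.9), np.float64(84.1))
66 86.4 94.5 flg (np.float64(78.5), np.float64(84.5))
70   flg (np.float64(79.8), np.float64(81.8))
finger inner -12.1 12.0
```

The pin sits about 3.5 mm toward the ears with its button out. I re-centre, go down and squeeze.

Emit:
send_rows(motion=[{"offset":[0,-0.35,0],"turn":0},{"offset":[0,-0.35,1.5],"turn":0},{"offset":[0,-0.35,3],"turn":0},{"offset":[0,-0.35,4.05],"turn":0},{"offset":[0,-0.35,4.05],"turn":0},{"offset":[0,-0.35,4.05],"turn":0}])

```text
t: 39.25
eef_pos: [0.3248, 0.2607, 0.2517]
ee_rot: [-3.142, 0.001, -2.178]
force: [-0.1, -0.2, 0.1]
width: 0.024
```

Emit:
send_rows(motion=[{"offset":[0,0,0],"turn":0},{"offset":[0,0,0],"turn":0},{"offset":[0,0,0],"turn":0},{"offset":[0,0,0],"turn":0},{"offset":[0,0,0],"turn":0},{"offset":[0,0,0],"turn":0}], hand=-1, squeeze=30)

```text
t: 39.85
eef_pos: [0.3245, 0.2607, 0.2512]
ee_rot: [3.142, 0.001, -2.178]
force: [-1.6, 0.4, 2.0]
width: 0.0108
```

```bash
python3 - <<'E'
from h import *
s=st(); t=tomill(s)[0]; print(tomill(s))
f=cam('wrist');P=cloud(f).reshape(-1,3);q=mill(P,O,YAW);C=f['frame'].reshape(-1,3).astype(int);z=q[:,2]
red=(C[:,2]>110)&(C[:,1]<80)&(C[:,0]<80)&(q[:,0]>60)&(q[:,0]<130)&(z>40)&(z<100)
print('btn',red.sum(),np.percentile(q[red],[2,50,98],axis=0).round(1).tolist())
k=(C.max(1)<60)&(z>62)&(z<88)&(q[:,0]>75)&(q[:,0]<100)&(abs(q[:,1]-58)<13);print('flg',k.sum(),np.percentile(q[k],[2,50,98],axis=0).round(1).tolist())
E
```

```text
{'t': 39.85, 'q': [1.1557, 0.1015, -0.7417, 0.0001, -0.7269, -1.7626], 'eef_pos': [0.3245, 0.2607, 0.2512], 'ee_rot': [3.1415, 0.0007, -2.1777], 'force': [-1.6333, 0.3551, 1.9639], 'width': 0.0108}
(array([ 86.5,  45.5, 251.2]), np.float64(-124.77))
btn 494 [[87.5, 41.6, 61.0], [89.6, 54.7, 76.2], [92.2, 64.5, 79.4]]
flg 729 [[78.5, 46.0, 63.8], [83.9, 57.1, 79.3], [94.6, 67.9, 86.4]]
```

The pin is gripped with the button pressed. I lift to hole height and compare the button's place in the side view with the picture taken when the pin was drawn straight out.

Emit:
send_rows(motion=[{"offset":[0,0,-0.6],"turn":0},{"offset":[0,0,-1.5],"turn":0},{"offset":[0,0,-2.5],"turn":0},{"offset":[0.05,0.17,-3.3],"turn":0},{"offset":[0.05,0.17,-3.5],"turn":0},{"offset":[0.05,0.17,-3.5],"turn":0},{"offset":[0.05,0.17,-3.5],"turn":0}])

```text
t: 40.6
eef_pos: [0.3227, 0.2609, 0.2858]
ee_rot: [3.142, -0.0, -2.178]
force: [0.8, -1.5, -0.6]
width: 0.0105
```

```bash
cat > cmp.py <<'E'
from h import *
s=st(); t=tomill(s)[0]; print(tomill(s))
b=cam('side','side_pin'); f=cam('wrist')
d=cv2.resize(b['frame'][150:310,340:540],(500,400),interpolation=cv2.INTER_CUBIC)
c=cv2.resize(f['frame'][90:290,180:480],(600,400),interpolation=cv2.INTER_CUBIC)
new=cv2.resize(np.hstack([c,d]),(800,291)); old=cv2.imread('pics/w4.png')
def blobs(I,x0):
    I=I.astype(int);m=(I[...,2]>110)&(I[...,1]<70)&(I[...,0]<70);m[:,:x0]=0
    n,l,a,c=cv2.connectedComponentsWithStats(m.astype(np.uint8));return [(a[i].tolist(),c[i].round(2).tolist()) for i in range(1,n) if a[i,4]>60]
print('old',blobs(old,437));print('new',blobs(new,437))
k=800/1100*2.5
P0=np.array(W(t[0]+5.8,46,96))
for nm,dp in(('x',[1,0,0]),('y',[0,1,0]),('z',[0,0,1])):
    a=np.array(proj(b,P0));e=np.array(proj(b,W(t[0]+5.8+dp[0],46+dp[1],96+dp[2])));print('px per mm (in shown px)',nm,((e-a)*k).round(2))
E
python3 cmp.py
```

```text
{'t': 40.6, 'q': [1.1604, 0.0447, -0.6993, -0.0002, -0.8268, -1.7674], 'eef_pos': [0.3227, 0.2609, 0.2858], 'ee_rot': [3.1415, -0.0001, -2.1779], 'force': [0.7904, -1.5178, -0.5972], 'width': 0.0105}
(array([ 88.2,  46.4, 285.8]), np.float64(-124.79))
old [([568, 94, 18, 14, 82], [578.23, 98.96]), ([453, 140, 11, 11, 94], [458.09, 144.85]), ([656, 143, 23, 39, 499], [666.1, 164.29])]
new [([567, 94, 19, 14, 86], [578.23, 98.77]), ([656, 143, 22, 39, 501], [665.79, 164.53])]
px per mm (in shown px) x [1.08 0.41]
px per mm (in shown px) y [ 0.49 -0.47]
px per mm (in shown px) z [ 0.19 -0.97]
```

The pin sits within about 0.4 mm of the straight-drawn pose, so I push it in along the same line.

Emit:
send_rows(motion=[{"offset":[0,-0.5,0],"turn":0},{"offset":[0,-1.0,0],"turn":0},{"offset":[0,-1.4,0],"turn":0},{"offset":[0,-1.8,0],"turn":0},{"offset":[0,-2.2,0],"turn":0},{"offset":[0,-2.6,0],"turn":0},{"offset":[0,-2.6,0],"turn":0}])

```text
t: 41.4
eef_pos: [0.3447, 0.2461, 0.2862]
ee_rot: [-3.141, 0.0, -2.178]
force: [2.7, 0.0, 0.3]
width: 0.0108
```

```bash
python3 -c "
from h import *
s=st(); print(tomill(s)); F=np.array(s['force']);Y=YAW;print('mill F',F[0]*np.sin(Y)-F[1]*np.cos(Y),F[0]*np.cos(Y)+F[1]*np.sin(Y),F[2])"
```

```text
{'t': 41.4, 'q': [1.0903, 0.0594, -0.6828, 0.0007, -0.8282, -1.6979], 'eef_pos': [0.3447, 0.2461, 0.2862], 'ee_rot': [-3.1411, 0.0005, -2.1779], 'force': [2.6583, 0.0385, 0.2951], 'width': 0.0108}
(array([ 61.6,  46. , 286.2]), np.float64(-124.79))
mill F -2.1636165793371167 -1.544954826644141 0.2951460728053441
```

Emit:
send_rows(motion=[{"offset":[0.02,-0.4,0],"turn":0},{"offset":[0.02,-0.8,0],"turn":0},{"offset":[0.02,-1.2,0],"turn":0},{"offset":[0.02,-1.6,0],"turn":0},{"offset":[0.02,-1.9,0],"turn":0},{"offset":[0.02,-1.9,0],"turn":0}])

```text
t: 42.0
eef_pos: [0.3601, 0.2351, 0.2861]
ee_rot: [-3.141, 0.0, -2.178]
force: [1.3, 1.4, 0.3]
width: 0.0111
```

Emit:
send_rows(motion=[{"offset":[0,-0.3,0],"turn":0},{"offset":[0,-0.6,0],"turn":0},{"offset":[0,-0.9,0],"turn":0},{"offset":[0,-1.2,0],"turn":0},{"offset":[0,-1.2,0],"turn":0}])

```text
t: 42.5
eef_pos: [0.3699, 0.2283, 0.2861]
ee_rot: [-3.141, 0.0, -2.178]
force: [2.0, 2.6, 3.0]
width: 0.0109
```

```bash
python3 -c "
from h import *
s=st(); print(tomill(s)); F=np.array(s['force']);Y=YAW;print('mill F',F[0]*np.sin(Y)-F[1]*np.cos(Y),F[0]*np.cos(Y)+F[1]*np.sin(Y),F[2])"
```

```text
{'t': 42.5, 'q': [1.0101, 0.079, -0.6608, 0.0006, -0.8305, -1.6177], 'eef_pos': [0.3699, 0.2283, 0.2861], 'ee_rot': [-3.1411, 0.0005, -2.1779], 'force': [2.0413, 2.5725, 3.0407], 'width': 0.0109}
(array([ 30.8,  46.2, 286.1]), np.float64(-124.78))
mill F -0.2138201825065027 -3.277035285831438 3.0407430325212665
```

Emit:
send_rows(motion=[{"offset":[0,-0.08,0],"turn":0},{"offset":[0,-0.16,0],"turn":0},{"offset":[0,-0.24,0],"turn":0},{"offset":[0,-0.24,0],"turn":0}])

```text
t: 42.9
eef_pos: [0.3715, 0.2272, 0.2862]
ee_rot: [3.142, 0.001, -2.178]
force: [-0.1, 5.3, 4.3]
width: 0.0106
```

```bash
python3 -c "
from h import *
s=st(); print(tomill(s)); F=np.array(s['force']);Y=YAW;print('mill F',F[0]*np.sin(Y)-F[1]*np.cos(Y),F[0]*np.cos(Y)+F[1]*np.sin(Y),F[2])"
```

```text
{'t': 42.9, 'q': [1.0049, 0.0803, -0.659, 0.0, -0.8308, -1.6118], 'eef_pos': [0.3715, 0.2272, 0.2862], 'ee_rot': [3.1416, 0.0006, -2.1777], 'force': [-0.0917, 5.313, 4.2649], 'width': 0.0106}
(array([ 28.8,  46.3, 286.2]), np.float64(-124.77))
mill F 3.0999868468532954 -4.31580508388747 4.2649392644424635
```

Emit:
send_rows(motion=[{"offset":[0,-0.1,0],"turn":0},{"offset":[0,-0.2,0],"turn":0},{"offset":[0,-0.2,0],"turn":0}])

```text
t: 43.2
eef_pos: [0.3726, 0.2265, 0.2862]
ee_rot: [3.14, 0.001, -2.178]
force: [-9.5, 7.8, 9.3]
width: 0.0107
```

```bash
python3 -c "
from h import *
s=st(); print(tomill(s)); F=np.array(s['force']);Y=YAW;print('mill F',F[0]*np.sin(Y)-F[1]*np.cos(Y),F[0]*np.cos(Y)+F[1]*np.sin(Y),F[2])"
```

```text
{'t': 43.2, 'q': [1.0008, 0.0812, -0.6568, -0.0024, -0.8315, -1.6066], 'eef_pos': [0.3726, 0.2265, 0.2862], 'ee_rot': [3.1398, 0.0013, -2.1782], 'force': [-9.5129, 7.8173, 9.2838], 'width': 0.0107}
(array([ 27.6,  46.2, 286.2]), np.float64(-124.8))
mill F 12.271173566634554 -1.0114599497672145 9.28380892394767
```

The force has risen to 12 N, so the shoulder is against the ear. I release with that slight push, rise to the same pose as the early reference look, and check.

Emit:
send_rows(motion=[{"offset":[0,0,0],"turn":0},{"offset":[0,0,0],"turn":0},{"offset":[0,0,0],"turn":0},{"offset":[0,0,0],"turn":0},{"offset":[0,0.3,0],"turn":0},{"offset":[0,0.3,0],"turn":0}], hand=-0.45)

```text
t: 43.8
eef_pos: [0.37, 0.2268, 0.2853]
ee_rot: [-3.142, -0.003, -2.178]
force: [0.7, -0.5, 0.0]
width: 0.0242
```

Emit:
send_rows(motion=[{"offset":[0,0,-0.8],"turn":0},{"offset":[0,0,-1.5],"turn":0},{"offset":[0,0,-1.5],"turn":0},{"offset":[0,0,-1.5],"turn":0}])

```text
t: 44.2
eef_pos: [0.3707, 0.2275, 0.3013]
ee_rot: [3.142, 0.001, -2.178]
force: [-0.8, 0.6, -0.3]
width: 0.0242
```

```bash
python3 - <<'E'
from h import *
s=st(); print(tomill(s))
f=cam('wrist'); a=f['frame']; P=cloud(f)
q=mill(P.reshape(-1,3),O,YAW);C=a.reshape(-1,3).astype(int);z=q[:,2]
red=(C[:,2]>130)&(C[:,1]<70)&(C[:,0]<70)&(q[:,0]>15)&(q[:,0]<60)&(z>90)&(z<130)
print('btn',np.percentile(q[red],[2,50,98],axis=0).round(1).tolist())
k=(C.max(1)<60)&(z>100)&(z<122)&(q[:,0]>12)&(q[:,0]<40)&(abs(q[:,1]-46)<26);print('flg',k.sum(),np.percentile(q[k],[2,50,98],axis=0).round(1).tolist())
b=cam('side','side_end'); old=cv2.imread('pics/side0.png')
def blobs(I):
    I=I.astype(int);m=(I[...,2]>110)&(I[...,1]<70)&(I[...,0]<70)
    n,l,a,c=cv2.connectedComponentsWithStats(m.astype(np.uint8));return [(a[i].tolist(),c[i].round(2).tolist()) for i in range(1,n) if a[i,4]>15 and c[i][0]>330]
print('start',blobs(old));print('now',blobs(b['frame']))
plate_angle()
E
```

```text
{'t': 44.2, 'q': [1.0072, 0.0584, -0.6401, -0.0, -0.8715, -1.6144], 'eef_pos': [0.3707, 0.2275, 0.3013], 'ee_rot': [3.1415, 0.0008, -2.1781], 'force': [-0.7777, 0.5737, -0.2879], 'width': 0.0242}
(array([ 29.7,  46.5, 301.3]), np.float64(-124.79))
btn [[29.1, 35.1, 102.8], [34.2, 52.2, 112.6], [39.2, 63.9, 115.4]]
flg 627 [[22.8, 36.6, 101.3], [25.6, 55.2, 116.2], [28.0, 68.3, 119.4]]
start [([412, 202, 10, 7, 26], [417.62, 204.23]), ([427, 215, 16, 23, 264], [434.36, 225.57]), ([349, 227, 6, 6, 29], [351.69, 229.45])]
now [([427, 215, 16, 22, 255], [434.56, 225.64])]
side 454 [1.8000e-02 9.6896e+01] z at y=0 96.9
```

The pin reads 0.2–0.3 mm from its start place. I give one gentle nudge on the button face with the open gripper's outer finger, then back off.

Emit:
send_rows(motion=[{"offset":[0,0.05,0.8],"turn":0},{"offset":[0,0.05,1.5],"turn":0},{"offset":[0,-0.05,1.5],"turn":0},{"offset":[0,-0.15,1.5],"turn":0},{"offset":[0,-0.25,1.5],"turn":0},{"offset":[0,-0.35,1.5],"turn":0},{"offset":[0,-0.35,1.5],"turn":0}])

```text
t: 45.1
eef_pos: [0.3734, 0.2257, 0.286]
ee_rot: [3.141, 0.001, -2.178]
force: [-4.5, 3.8, 0.5]
width: 0.0241
```

```bash
python3 -c "
from h import *
s=st(); print(tomill(s)); F=np.array(s['force']);Y=YAW;print('mill F',F[0]*np.sin(Y)-F[1]*np.cos(Y),F[0]*np.cos(Y)+F[1]*np.sin(Y),F[2])"
```

```text
{'t': 45.1, 'q': [0.9986, 0.0821, -0.657, -0.0008, -0.8312, -1.6053], 'eef_pos': [0.3734, 0.2257, 0.286], 'ee_rot': [3.1409, 0.0005, -2.1781], 'force': [-4.5228, 3.8051, 0.4999], 'width': 0.0241}
(array([ 26.4,  46.4, 286. ]), np.float64(-124.8))
mill F 5.88452996284394 -0.5536273244113721 0.4999323711618142
```

Pushed with 5.9 N, so it is seated. I back off, leave upward, and do the final checks with the arm clear.

Emit:
send_rows(motion=[{"offset":[0,0.3,0],"turn":0},{"offset":[0,0.35,0],"turn":0},{"offset":[0,0.35,-1.5],"turn":0},{"offset":[0,0.35,-3],"turn":0},{"offset":[0,0.35,-6],"turn":0},{"offset":[0,0.35,-10],"turn":0},{"offset":[-3,0.35,-12],"turn":0},{"offset":[-3,0.35,-12],"turn":0}])

```text
t: 45.9
eef_pos: [0.3896, 0.2545, 0.4095]
ee_rot: [-3.14, 0.007, -2.177]
force: [-0.2, 0.1, -1.7]
width: 0.0239
```

```bash
python3 - <<'E'
from h import *
s=st(); print(tomill(s)); 
b=cam('side','side_end2'); f=cam('wrist','wend'); old=cv2.imread('pics/side0.png')
def blobs(I):
    I=I.astype(int);m=(I[...,2]>110)&(I[...,1]<70)&(I[...,0]<70)
    n,l,a,c=cv2.connectedComponentsWithStats(m.astype(np.uint8));return [(a[i].tolist(),c[i].round(2).tolist()) for i in range(1,n) if a[i,4]>15 and c[i][0]>330]
print('start',blobs(old));print('now',blobs(b['frame']))
P=cloud(f).reshape(-1,3);C=f['frame'].reshape(-1,3).astype(int)
d=np.load('w1.npz')
for nm,P,C in(('w1',d['P'].reshape(-1,3),d['I'].reshape(-1,3).astype(int)),('end',P,C)):
    q=mill(P,O,YAW);z=q[:,2];r0=(C[:,2]>130)&(C[:,1]<70)&(C[:,0]<70)
    red=r0&(q[:,0]>15)&(q[:,0]<60)&(z>95)&(z<130)
    print(nm,'btn',red.sum(),np.percentile(q[red],[2,50,98],axis=0).round(1).tolist())
    k=(C.max(1)<60)&(z>100)&(z<122)&(q[:,0]>12)&(q[:,0]<40)&(abs(q[:,1]-46)<26);print('flg',k.sum(),np.percentile(q[k],[2,50,98],axis=0).round(1).tolist())
    tab=r0&(z>85)&(z<115)&(abs(q[:,0]+22)<12);print('tab',np.percentile(q[tab],[2,50,98],axis=0).round(1).tolist())
    k=(abs(q[:,0]+2)<26)&(z>88)&(z<112)&(q[:,1]<8)&(q[:,1]>-33);a=np.polyfit(q[k,1],z[k],1);print('plate',a.round(4))
crop=cv2.resize(b['frame'][180:310,340:470],(560,560),interpolation=cv2.INTER_CUBIC); 
cv2.imwrite('pics/end.png',cv2.resize(np.hstack([cv2.resize(f['frame'],(896,560)),crop]),(800,308)))
E
```

```text
{'t': 45.9, 'q': [1.0044, -0.0, -0.4255, 0.0022, -1.1386, -1.6113], 'eef_pos': [0.3896, 0.2545, 0.4095], 'ee_rot': [-3.1399, 0.0068, -2.1768], 'force': [-0.173, 0.1239, -1.6969], 'width': 0.0239}
(array([ 29.5,  13.6, 409.5]), np.float64(-124.72))
start [([412, 202, 10, 7, 26], [417.62, 204.23]), ([427, 215, 16, 23, 264], [434.36, 225.57]), ([349, 227, 6, 6, 29], [351.69, 229.45])]
now [([412, 202, 10, 7, 26], [417.88, 204.19]), ([427, 215, 16, 23, 265], [434.42, 225.69])]
w1 btn 390 [[28.8, 34.7, 101.3], [34.3, 48.7, 112.4], [38.9, 64.0, 115.8]]
flg 262 [[23.1, 26.7, 101.9], [25.6, 47.0, 115.8], [27.7, 67.5, 119.4]]
tab [[-28.6, 60.5, 98.8], [-19.4, 80.3, 100.8], [-15.3, 94.3, 102.2]]
plate [5.10000e-03 9.67178e+01]
end btn 366 [[28.6, 35.7, 101.6], [33.8, 48.5, 112.6], [38.9, 64.1, 115.9]]
flg 261 [[22.7, 28.0, 102.0], [25.2, 47.4, 115.8], [27.7, 67.6, 119.5]]
tab [[-28.6, 60.8, 98.5], [-19.8, 78.4, 100.9], [-15.3, 94.7, 102.8]]
plate [6.70000e-03 9.67934e+01]
```

View pics/end.png

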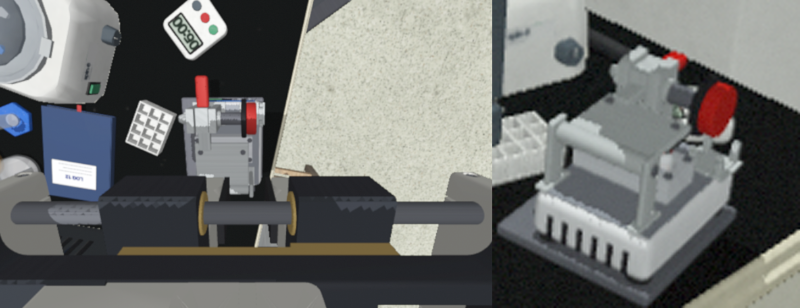

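The end view matches the start: plate closed, pin home at (240,117) with its button out, rack empty, timer in place. I hand in.

```bash
python3 -c "
from station import *
print(job_done())"
```

```text
the job is handed in; nothing more can be done
None
```

The job is done and handed in at about 46 s of the allowed 189 s. I drew the pin and parked it, swung the plate back to about 1.85 rad, and stood all three vials in the pockets. Then I closed the plate to its stop and put the pin back until its shoulder met the ear, with the button sprung out.

**Final checks:**
- **Vials:** all three tops read 86.1–86.5 mm above the bench before closing; a seated vial should read 86.
- **Plate:** its slope and height match the start to within about 0.1 mm.
- **Pin:** the flange and button are back within about 0.4 mm of their starting place. The gap between them shows the button fully out.
- **Timer and bottles:** they look untouched; I did not measure them.

**Things that disagreed or went slightly off:**
- The rack shifted about 15 mm part-way through, and I measured it again before each pick.
- Close up, the wrist camera showed vials in the hand about 2.5 mm off along the tool's x. I lined red and blue up from how the vial and pocket looked in the same picture; black used the position found that way.
- Letting go of the pin in the park notch moved it about 3.5 mm toward the ears. I allowed for that when picking it up again.
- Closing the plate pressed its tab with 37 N for a moment. That was through the fingertips, and just under the 40 N limit set for the gripper body.
- After release the pin first sat about 0.3 mm short, so I nudged it home with about 6 N on the button.

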